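# Fetch the parts basket out of the rinse tank with the hook rod

### The job

With the hook rod from the stand, fetch the small parts basket from deep inside the narrow rinse tank, not touching the basket with the gripper: feel gently for its handle, hook it, draw it from under the hold-down tabs and lift it out. Stand the basket gently, flat and right way up, in the clear tray, unhook it and hang the rod back in its stand; leave the other things alone.

Things in the scene. Friction and masses are not known exactly. Their poses are not given: they have to be found in the camera images.
- tank: Fixed dry steel rinse tank, open top, 135 mm high, wall 4 mm, 8 mm rim outside. Origin on the bench under the basket's starting place, z up. Inside: x -40 to 40, y -54 to 38 mm (free room at -y); outside: x -51 to 51, y -65 to 49 mm, and a brass drain plug 20 mm out of the +y side at the foot.
- tank_ledge (a point): Over the tank's origin, 42 mm up: top of the 9 mm wide ledges along both x walls; the basket hangs on them by its ears. Over each ear (y = -24, +24 mm, 12 mm long) a fixed tab, underside 47 mm up, lets it rise only 2 mm. Drawn 13 to 18 mm to -y the ears come free of the tabs and the basket lifts straight out. Walls stop it at 18 mm to -y, 2 mm to +y.
- basket: Loose open aluminium parts basket, 0.28 to 0.40 kg, 58 x 58 mm, rim 72 mm along y, top of rim z = 29 mm, four 12 mm ears to x = +-38 mm at y = -24, +24 mm. Origin under its middle, z up; starts in the tank, axes along the tank's, underside 16 mm above the bench. Hung by its handle it may tilt up to 0.35 rad, the weight under the hook.
- basket_hinge (a point): 35 mm above the basket's origin: middle of the handle's hinge line, along the basket's x. Handle: arch of 4 mm wire, legs at x = +-22.5 mm, crown (x -9 to 9 mm) 24 mm from the hinge. It leans, unreported, anywhere within 0.55 rad to +y or -y (crown up to 12.5 mm off) and is stiff: do not force it over (14 N); keep the rod's force on it under 7 N.
- rod: Loose hook rod, 90 g, hung upright in the stand. Origin on the shank axis at the underside of its collar (28 x 28 x 5 mm), z up along the shank. Above the collar a square black handle, 16 x 16 mm, z = 5 to 57 mm: grip it from above, either way across. Below, the 5 mm wire shank with the hook.
- rod_bend (a point): Foot of the rod's shank, 94 mm below the rod's origin, on the wire axis; axes as the rod. From here the 5 mm wire runs 13 mm to the rod's +x, then 10 mm up; the rounded tip ends 12.5 mm above this point, the lowest point is 2.5 mm below it. Gap between shank and tip 8 mm.
- stand: Fixed grey stand, foot 85 x 85 mm, 119 mm high. Origin on the bench under the rod's place, z up. Its fork plate (40 mm square, top z = 115 mm) has a 9 mm slot for the shank, open to -x; lips round the collar (4 mm high, 34 mm apart; 2 mm in front): lift the rod 7 mm or more, then out to -x. Column at +x. Rod's hook starts to +y.
- stand_seat (a point): Point in the stand's fork, 115 mm above the bench, where the rod's origin rests when it hangs in place; axes as the stand.
- tray: Fixed shallow clear plastic tray, 124 mm (own x) by 156 mm (own y), 21 mm high, floor about 2 mm thick, standing on the bench. Origin under its centre.
- heat_sink: Bystander: black finned heat sink 30 x 40 x 18 mm on the bench; leave alone.
- tape_roll: Bystander: amber tape roll, 58 mm across, 18 mm high; leave alone.
- connector: Bystander: white connector housing 15 x 30 x 12 mm; leave alone.
Things that resemble listed ones, but are neither listed nor needed, are in the scene too. Leave any blue look-alike of the rod alone. Several things have the shape of the basket; the one meant has the colours described above.

How it is judged:
By the outcome, as a careful person would: the job done as asked, in the order asked, and still so for the second after the job is handed in, with the robot touching nothing.
It also fails if it takes over 72 s, if anything falls off the work surface, if the arm or the gripper's body presses on something with over 40 N, if the wrist force passes 120 N, or if a joint passes its speed limit or range.

### The arm

A 6-joint arm with a two-finger parallel gripper is mounted at the origin on a cart in front of the work surface, level with it; the furniture and walls round the work are solid. World frame = base frame: x ahead of the robot, y to its left, z up, the work surface at z = 0. Lengths are in m, angles in degrees, forces in N, time in s.
With the tool pointing down it reaches from about 0.3 to 0.75 m from the base axis. Payload 8.5 kg.
Tool frame: the origin (TCP) lies at the very end of the fingers, on their centre line; the grasp point (between the pads) lies 19 mm behind it; z points along the fingers, y is the line along which they close (so a half turn about z gives the same grasp; the last joint's range is limited). The gripper opens to 85 mm and grips with 20 to 120 N. Pads are 22 mm wide; open, the fingers measure 114 mm over their backs; the gripper's body (76 mm by 85 mm) begins 54 mm behind the grasp point. The pads swing forward as they close: fully open they stand 13 mm farther back than shut.
Start: joints at [58.883, 21.807, 74.336, -0, 83.858, -12.336], TCP at [0.177, 0.521, 0.231] pointing down, gripper open.
Joint ranges: [-178.18, 178.18], [-50.72, 133.34], [12.68, 142.11], [-81.47, 261.47], [9.98, 163.14], [-165.26, 165.26]. Speed limits (degrees/s): [136.94, 136.94, 180, 180, 180, 180].

### API

Orientations are given as a 3x3 rotation matrix whose columns are the frame's x, y, z axes.
In Python, from rig import env, imaging gives the robot as it stands. The module is installed in compiled form; this text tells all that it offers.
- The arm moves only by the tool arm_command, never from a script. Its arguments are lists of equal length, an entry for each row: "turn": the turn, a rotation vector about the tool's x, y, z in units of 5 degrees (1.0 is 5 degrees), a list of three; "xyz": the shift along the tool's x, y, z in units of 50 mm (1.0 is 50 mm), a list of three; "claw": the finger opening in mm, from 0 to 85.4. A call has 1 to 12 rows; each row shifts and turns the commanded pose from where the row before left it, along the tool's axes as they then stand; what a row does not reach is not made up. A row lasts 1/10 s, in which the tool goes at most 50 mm and 8.59 degrees, less where a joint would pass 70% of its speed; a pose out of reach is approached as far as the arm can. A call is refused whole if a number of a shift passes 1 or a number of a turn 1, either way. A call with a gripper value outside its range is refused whole. The fingers move at their own pace and stop on an object; "squeeze" is the grip in N (left out, the last holds). Time passes only in rows, so rows that do not move let the fingers close. It gives the time, the measured TCP pose, the force, the opening and the grip force at its end, in the units of the state.
- env.observe(): the state, without advancing time (a new reading comes with each control period).
- imaging.get_image(name): name is "scene" or "top" or "wrist"; returns (picture, depth): 480x640x3 uint8, blue, green, red; 480x640 float32, m along the optical axis (not along the pixel's ray), 0 where there is no reading.
- imaging.camera_info(name): a dict with "camera_matrix" (3x3 intrinsics, pixels), "rvec" (rotation vector, rad) and "tvec" (3), from world to camera coordinates, as OpenCV has them. Camera axes: x right, y down, z forward; pixel columns grow to the right and rows downward; lengths in m; the calibration is good to about 2 mm. The wrist camera is an equidistant fisheye: a pixel r from the principal point sees the ray r / f radians off the axis. A picture is of the moment at which its call begins: read the wrist's pose just before it. camera_info takes no time and is no camera call; for the wrist camera it gives the pose at the moment of the call.
- env.close_job(): hands the job in; it is judged then, once.
The state is a dict: "time_s": time; "q": joint angles; "qvel": joint speeds; "joint_efforts": joint torques, N m; "position": TCP position; "tool_rot": TCP orientation; "ft_force": force on the tool from outside, world axes, zero at the start; "wrist_torque": the same for the moment, N m; "grip_width": finger opening in m; "gripper_force": force on a finger pad.
Only numpy, scipy, OpenCV 4.12 (cv2) and the standard library are available. Lean on these libraries where they do the work, as an engineer would, in place of code of your own. Each camera call takes 0.05 s, during which the arm holds its last target. There are 200 camera calls.

## Working session

There is one attempt and no reset: what is moved stays moved. The work goes in short steps, Python scripts to look and compute and a tool call to move; the robot and the scene stay as the last step left them, time stands still between calls to the robot, and variables do not carry over. Pictures are saved under pics/ and viewed, at most 12 in all, crops included, and the job is handed in when it is done.

Besides the shell and the picture viewer there is one more tool, called after "Request:" as a command line: name --argument value ..., lists and objects as JSON in quotes. arm_command: Moves the arm, as the interface text tells. Its arguments: {"type":"object","properties":{"turn":{"type":"array"},"xyz":{"type":"array"},"claw":{"type":"array"},"squeeze":{"type":"number"}},"required":["turn","xyz","claw"]}

```bash
mkdir -p pics; cat > h.py <<'E'
from rig import env, imaging
import numpy as np, cv2
def grab(n):
    ci=imaging.camera_info(n); im,d=imaging.get_image(n)
    np.savez(f'/tmp/{n}.npz',im=im,d=d,K=ci['camera_matrix'],r=ci['rvec'],t=ci['tvec']); return im,d,ci
def load(n): return np.load(f'/tmp/{n}.npz')
def cloud(z):
    K=z['K'];d=z['d'];v,u=np.mgrid[:480,:640]
    p=np.stack([(u-K[0,2])/K[0,0]*d,(v-K[1,2])/K[1,1]*d,d],-1)
    R=cv2.Rodrigues(z['r'])[0]; return (p-np.ravel(z['t']))@R
E
python3 - <<'E'
from h import *
for n in('scene','top'):
    im,d,ci=grab(n); cv2.imwrite(f'pics/{n}1.png',im)
    R=cv2.Rodrigues(np.array(ci['rvec']))[0]; print(n,ci['camera_matrix'],-R.T@np.ravel(ci['tvec']),R[2])
s=env.observe(); print({k:np.round(v,3) for k,v in s.items()})
E
```

```text
scene [[485.43391581   0.         319.30674394]
 [  0.         485.43391581 249.18222435]
 [  0.           0.           1.        ]] [ 0.23416151 -0.38219705  0.60544046] [ 0.37068401  0.7134076  -0.59467887]
top [[504.71946954   0.         324.28584445]
 [  0.         504.71946954 249.3620563 ]
 [  0.           0.           1.        ]] [0.36857343 0.24185848 1.24836122] [ 0.16239101  0.01415846 -0.9866249 ]
{'time_s': np.float64(0.1), 'q': array([ 58.885,  21.836,  74.377,   0.   ,  83.857, -12.337]), 'qvel': array([-0.026, -0.057, -0.079,  0.03 , -0.   , -0.036]), 'joint_efforts': array([ 3.0000e-03, -4.4923e+01, -2.3166e+01, -0.0000e+00,  4.0000e-03,
        0.0000e+00]), 'position': array([0.177, 0.521, 0.231]), 'tool_rot': array([[-0.947,  0.322, -0.001],
       [ 0.322,  0.947, -0.001],
       [ 0.   , -0.001, -1.   ]]), 'ft_force': array([-0.741,  0.126,  0.047]), 'wrist_torque': array([-0.005, -0.03 , -0.019]), 'gripper_force': np.float64(0.0), 'grip_width': np.float64(0.085)}
```

View pics/scene1.png

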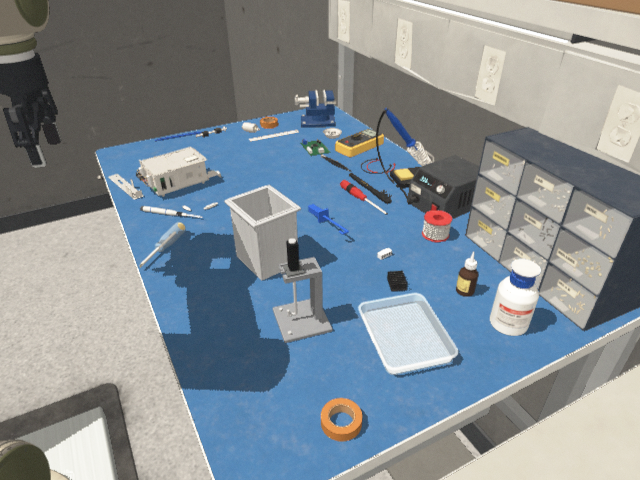

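View pics/top1.png

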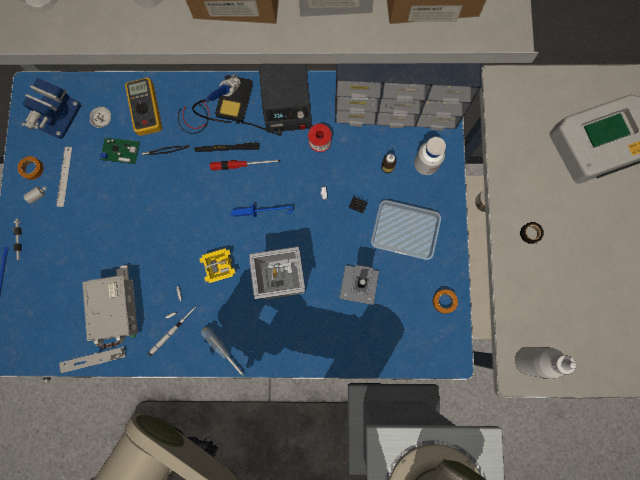

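The scene picture shows the tank at (262,230), the stand with the black-handled rod at (300,290), and the tray at (407,333). In the top view they are at (277,272), (360,283) and (406,230). The yellow basket at (217,265) and the blue rod are decoys.

```bash
cat > m.py <<'E'
from h import *
def rect(name,P,m):
    q=(P[m][:,:2]*1000).astype(np.float32); r=cv2.minAreaRect(q); print(name,len(q),np.round(r[0],1),np.round(r[1],1),round(r[2],1),'zmed',np.median(P[m][:,2])); return r
for n in('top','scene'):
    z=load(n);P=cloud(z);d=z['d'];im=z['im'].astype(int);X,Y,Z=P[...,0],P[...,1],P[...,2];ok=d>0
    def near(u,v,r):
        a,b=np.mgrid[:480,:640];return ok&(abs(b-u)<r)&(abs(a-v)<r)
    c={'top':dict(tank=(277,272,40),st=(360,283,30),tr=(406,230,45)),'scene':dict(tank=(262,220,70),st=(300,290,60),tr=(407,333,60))}[n]
    print(n,'table z',np.median(Z[near(*{'top':(330,330,6),'scene':(200,330,10)}[n])]))
    def big(m):
        k,l,s,_=cv2.connectedComponentsWithStats(m.astype(np.uint8)); return l==1+np.argmax(s[1:,4])
    m=near(*c['tank'])&(abs(Z-.135)<.005); rect('tankrim',P,big(m))
    m=near(*c['st'])&(abs(Z-.117)<.006); rect('plate',P,m)
    m=near(*c['st'])&(abs(Z-.172)<.006); rect('rodtop',P,m)
    m=near(*c['st'])&(Z>.003)&(Z<.02); rect('foot',P,m)
    m=near(*c['tr'])&(abs(Z-.021)<.004); rect('tray',P,big(m))
    if n=='top':
        m=near(277,272,40)&(Z<.125)
        vs,us=np.where(near(277,272,16)); 
        big_=cv2.resize(z['im'][235:310,235:395],None,fx=5,fy=5,interpolation=cv2.INTER_CUBIC); cv2.imwrite('pics/top1c.png',big_)
        print(np.round(Z[250:296:3,256:300:3]*1000).astype(int))
E
python3 m.py
```

```text
top table z 0.00031369012513585354
tankrim 840 [500.3 363.9] [102.  114.2] 8.9 zmed 0.1344427927608135
plate 380 [487.4 173.6] [40.2 63.6] 80.6 zmed 0.11908773600739599
rodtop 54 [475.7 175.8] [15.8 15.7] 79.8 zmed 0.17368872391722928
foot 1136 [490.  170.8] [143.9 143.9] 0.1 zmed 0.007077051169796068
tray 428 [621.3  57.5] [156.4 124.9] 76.1 zmed 0.021071217063950886
[[ -1   2  -2   0  -2   2 136 138 136 137 130 136 131 137 133]
 [135 136 134 133 133 134 135 131 137 133 130 123 126 136 135]
 [136 139 135 133 128 120 117 112 102  98  96  83  79  70 135]
 [110 102 100  96  90  83  78  68  54  54  48  37  41  43 136]
 [107  64  55  48  42  47  41  42  41  46  53  42  46   8 132]
 [116  61  43  53  41  45  44  54  48  45  45  48   3   8 135]
 [120  63  45  43  45  29  59  15  22  28  20  42   2   7 140]
 [129  78  43  45  19  21  30  21  20  30  23  46   4   7 138]
 [137  78  49  40  21  21  34  17  19  29  24  46  45   0 136]
 [134  87  30  46  26  17  25  21  20  24  20  45  47   5   5]
 [139  92  38  47  19  21  22  21  15  24  21  46  47   6   7]
 [135 103  44  42  28  23  77  29  27  29  22  17  45   4   8]
 [132 110  52  43  33  21  24  54  21  20  20  45  47   3   5]
 [132 111  63  48  50  48  42  44  46  43 134 136 137 137 132]
 [132 124  68   8 136 136 137 135 136 137 133 135 134 135 131]
 [134 133 133 134 136 133 131 135  49  38  21  16   5   1   0]]
scene table z -0.0009925184739648842
tankrim 770 [500.1 363.4] [102.7 117.4] 9.2 zmed 0.13281261510851397
plate 642 [491.2 229.6] [161.6  64.1] 85.9 zmed 0.11781572723649222
rodtop 90 [476.1 173. ] [16.9 16.5] 79.8 zmed 0.1713644419381845
foot 1783 [517.1 251.7] [257.9 144.7] 86.6 zmed 0.007306563123086043
tray 836 [622.6  57.9] [159.3 125. ] 76.6 zmed 0.020210895475997328
```

View pics/top1c.png

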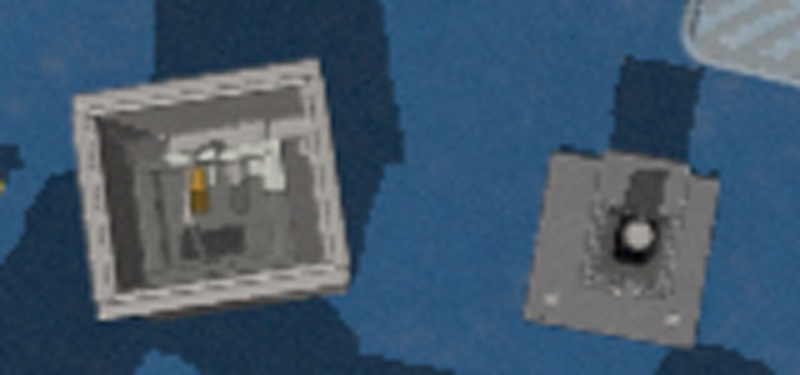

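The crop shows the tank interior: basket at about (225,200) with the free gap at its right, so tank -y points to the right. The stand's column is at the top, at (645,185), so stand +x points up.

```bash
cat >> h.py <<'E'
TANK=(np.array([.499,.3716]),8.9); STAND=(np.array([.476,.1745]),-9.9); TRAY=(np.array([.6217,.0577]),-13.7)
def Rz(a): a=np.radians(a); return np.array([[np.cos(a),-np.sin(a)],[np.sin(a),np.cos(a)]])
def to(frame,p): return (p-frame[0])@Rz(frame[1])
def fr(frame,p): return frame[0]+Rz(frame[1])@np.array(p)
def go(target,yaw,n=None):
    """target TCP pos; yaw of tool y axis; prints tool-frame deltas"""
    s=env.observe(); R=np.array(s['tool_rot']); p=np.array(s['position'])
    c,sn=np.cos(np.radians(yaw)),np.sin(np.radians(yaw))
    y=np.array([c,sn,0]); 
    z=np.array([0,0,-1.]); x=np.cross(y,z); Rt=np.stack([x,y,z],1)
    rv=cv2.Rodrigues(R.T@Rt)[0].ravel(); 
    print('t',s['time_s'],'pos',np.round(p*1e3,1),'yaw',np.round(np.degrees(np.arctan2(R[1,1],R[0,1])),2),'F',np.round(s['ft_force'],2),'M',np.round(s['wrist_torque'],2),'w',round(s['grip_width']*1e3,1),'gf',np.round(s['gripper_force'],1))
    d=np.array(target)-p
    print(' turn(5deg units)',np.round(np.degrees(rv)/5,2),'shift in target frame(50mm)',np.round(Rt.T@d/.05,3),'in current frame',np.round(R.T@d/.05,3)); 
E
python3 - <<'E'
from h import *
z=load('top');P=cloud(z);q=to(TANK,P[...,:2])*1e3;Z=P[...,2]*1e3
m=(abs(q[...,0])<36)&(q[...,1]>-50)&(q[...,1]<34)&(Z>52)&(Z<82)
print(np.round(np.c_[q[m],Z[m]]).astype(int).tolist())
ci=imaging.camera_info('wrist');s=env.observe();R=np.array(s['tool_rot']);Rc=cv2.Rodrigues(np.array(ci['rvec']))[0]
print('cam in tool',R.T@(-Rc.T@np.ravel(ci['tvec'])-s['position']),'axes in tool',np.round(R.T@Rc.T,3),ci['camera_matrix'])
go([*STAND[0],.24],STAND[1]+90)
go([*TANK[0],.3],STAND[1]+90)
E
```

```text
[[35, -22, 53], [33, -22, 52], [32, -26, 53], [31, -29, 53], [33, 29, 53], [33, 27, 52], [32, 24, 53], [32, 20, 52], [28, 1, 55], [28, -2, 53], [28, -4, 54], [31, 30, 52], [26, 3, 60], [26, 1, 58], [25, -2, 58], [25, -4, 56], [23, 5, 62], [23, 3, 62], [23, 1, 56], [23, -1, 55], [20, 7, 68], [20, 5, 69], [21, 3, 59], [21, 1, 55], [21, -1, 55], [18, 8, 69], [17, 5, 74], [15, 7, 73], [15, 5, 71], [13, 8, 73], [12, 6, 72], [10, 8, 74], [8, 8, 75], [5, 9, 74], [3, 9, 77], [0, 9, 77], [-2, 9, 75], [-2, 7, 73], [-4, 10, 76], [-5, 7, 77], [-7, 10, 77], [-6, 8, 70], [-8, 11, 73], [-9, 8, 74], [-11, 9, 72], [-11, 6, 73], [-13, 9, 73], [-13, 7, 70], [-16, 7, 77], [-16, 5, 70], [-18, 8, 69], [-18, 5, 70], [-20, 6, 67], [-23, 6, 68], [-23, 4, 68], [-22, 3, 54], [-23, 0, 58], [-24, 3, 53], [-25, 0, 60], [-25, -2, 57], [-26, -4, 58], [-27, 5, 57], [-27, 3, 54], [-28, -1, 55], [-28, -6, 53]]
cam in tool [ 0.06792442  0.00018282 -0.14267164] axes in tool [[ 0.    -0.962 -0.271]
 [ 1.     0.    -0.001]
 [ 0.001 -0.271  0.962]] [[371.64829954   0.         320.54248982]
 [  0.         371.64829954 236.39409401]
 [  0.           0.           1.        ]]
t 0.1 pos [176.9 520.5 230.8] yaw 71.22 F [-0.74  0.13  0.05] M [-0.   -0.03 -0.02] w 85.2 gf 0.0
 turn(5deg units) [-0.01 -0.   -1.78] shift in target frame(50mm) [-7.082 -5.789 -0.184] in current frame [-7.891 -4.627 -0.181]
t 0.1 pos [176.9 520.5 230.8] yaw 71.22 F [-0.74  0.13  0.05] M [-0.   -0.03 -0.02] w 85.2 gf 0.0
 turn(5deg units) [-0.01 -0.   -1.78] shift in target frame(50mm) [-6.857 -1.826 -1.384] in current frame [-7.057 -0.748 -1.385]
```

Request:
arm_command --turn '[[0,0,-0.9],[0,0,-0.88],[0,0,0],[0,0,0],[0,0,0],[0,0,0],[0,0,0],[0,0,0],[0,0,0],[0,0,0],[0,0,0],[0,0,0]]' --xyz '[[0,0,0],[0,0,0],[-0.7,-0.57,0],[-0.7,-0.57,0],[-0.7,-0.57,0],[-0.7,-0.57,0],[-0.7,-0.57,0],[-0.7,-0.57,0],[-0.7,-0.57,0],[-0.7,-0.57,0],[-0.7,-0.57,0],[-0.7,-0.57,0]]' --claw '[60,60,60,60,60,60,60,60,60,60,60,60]'

```text
time_s: 1.3
position: [0.4738, 0.1782, 0.2311]
tool_rot: [[-0.985, 0.172, -0.001], [0.172, 0.985, 0.0], [0.001, -0.0, -1.0]]
ft_force: [0.4, 0.6, -0.6]
grip_width: 0.06
gripper_force: 0.0
```

```bash
python3 - <<'E'
from h import *
go([*STAND[0],.127],STAND[1]+90)
im,d,ci=grab('wrist'); cv2.imwrite('pics/w1.png',im)
go([*STAND[0],.127],STAND[1]+90)
E
```

```text
t 1.3 pos [473.8 178.2 231.1] yaw 80.11 F [ 0.4   0.57 -0.56] M [-0.02 -0.   -0.02] w 60.0 gf 0.0
 turn(5deg units) [-0.   -0.01  0.  ] shift in target frame(50mm) [-0.057 -0.065  2.083] in current frame [-0.058 -0.065  2.083]
t 1.35 pos [477.9 173.9 230.8] yaw 79.88 F [ 3.71 -5.26 -0.12] M [-0.14 -0.15  0.02] w 59.7 gf 0.0
 turn(5deg units) [-0.02  0.02 -0.04] shift in target frame(50mm) [0.039 0.006 2.075] in current frame [0.042 0.009 2.075]
```

View pics/w1.png

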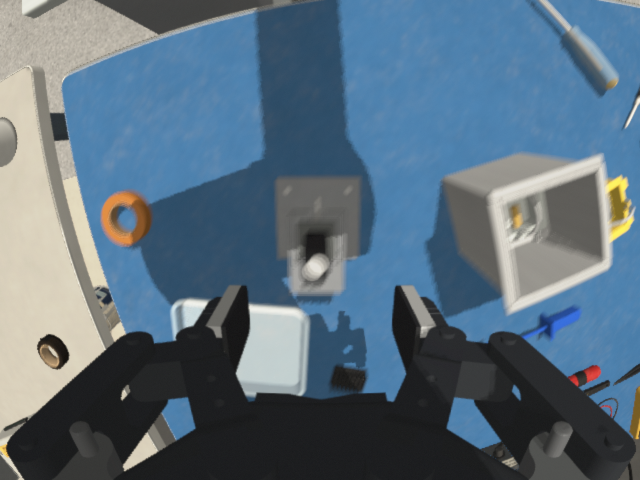

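The wrist picture shows the rod handle at (315,260), centred between the fingers. The arm is still settling.

Request:
arm_command --turn '[[0,0,0],[0,0,0],[0,0,0]]' --xyz '[[0,0,0.5],[0,0,0],[0,0,0]]' --claw '[60,60,60]'

```text
time_s: 1.65
position: [0.4727, 0.1801, 0.2064]
tool_rot: [[-0.985, 0.171, -0.001], [0.171, 0.985, -0.0], [0.001, -0.0, -1.0]]
ft_force: [0.0, -0.8, 0.2]
grip_width: 0.0601
gripper_force: 0.0
```

```bash
python3 - <<'E'
from h import *
go([*STAND[0],.127],STAND[1]+90)
E
```

```text
t 1.65 pos [472.7 180.1 206.4] yaw 80.14 F [ 0.03 -0.77  0.19] M [-0.01  0.03 -0.04] w 60.1 gf 0.0
 turn(5deg units) [-0.   -0.01  0.01] shift in target frame(50mm) [-0.084 -0.098  1.589] in current frame [-0.086 -0.098  1.589]
```

Request:
arm_command --turn '[[0,0,0],[0,0,0],[0,0,0],[0,0,0],[0,0,0],[0,0,0],[0,0,0],[0,0,0],[0,0,0],[0,0,0],[0,0,0]]' --xyz '[[-0.08,-0.1,0.5],[0,0,0.5],[0,0,0.4],[0,0,0.19],[0,0,0],[0,0,0],[0,0,0],[0,0,0],[0,0,0],[0,0,0],[0,0,0]]' --claw '[50,50,50,50,30,20,14,12,12,12,12]' --squeeze 80

```text
time_s: 2.75
position: [0.4767, 0.1746, 0.1282]
tool_rot: [[-0.985, 0.172, 0.003], [0.172, 0.985, 0.001], [-0.003, 0.001, -1.0]]
ft_force: [-1.4, 1.1, 6.2]
grip_width: 0.0146
gripper_force: 77.8
```

```bash
python3 - <<'E'
from h import *
go([*STAND[0],.127],STAND[1]+90)
E
```

```text
t 2.75 pos [476.7 174.6 128.2] yaw 80.12 F [-1.38  1.12  6.22] M [ 0.23  0.15 -0.03] w 14.6 gf 77.8
 turn(5deg units) [0.01 0.03 0.  ] shift in target frame(50mm) [ 0.014 -0.004  0.024] in current frame [ 0.014 -0.004  0.024]
```

Request:
arm_command --turn '[[0,0,0],[0,0,0],[0,0,0],[0,0,0],[0,0,0],[0,0,0],[0,0,0],[0,0,0],[0,0,0],[0,0,0],[0,0,0]]' --xyz '[[0,0,-0.15],[0,0,-0.15],[0.3,0,0],[0.4,0,0],[0.5,0,0],[0,0,-0.5],[0,0,-0.8],[0,0,-0.8],[0,0,-0.5],[0,0,0],[0,0,0]]' --claw '[12,12,12,12,12,12,12,12,12,12,12]'

```text
time_s: 3.85
position: [0.4167, 0.1844, 0.2719]
tool_rot: [[-0.985, 0.172, 0.0], [0.172, 0.985, -0.0], [-0.0, -0.0, -1.0]]
ft_force: [0.1, 0.3, -2.1]
grip_width: 0.0148
gripper_force: 78.2
```

```bash
python3 - <<'E'
from h import *
s=env.observe()
im,d,ci=grab('scene')
z=load('scene');P=cloud(z)
p=np.array(s['position']);q=P[...,:2]-p[:2]
m=(z['d']>0)&(np.linalg.norm(q,axis=-1)<.035)&(P[...,2]<p[2]-.005)
A=(cv2.Rodrigues(z['r'])[0]@np.r_[p[:2],p[2]-.05]+z['t'].ravel());u=int(z['K'][0,0]*A[0]/A[2]+z['K'][0,2]);v=int(z['K'][1,1]*A[1]/A[2]+z['K'][1,2]);print(u,v)
cv2.imwrite('pics/s2.png',cv2.resize(im[v-70:v+80,u-80:u+80],None,fx=4,fy=4,interpolation=cv2.INTER_CUBIC))
Q=np.c_[q[m],P[m][:,2]-p[2]]*1e3; Q[:,:2]=Q[:,:2]@Rz(80.1)
Q=Q[np.argsort(-Q[:,2])]
for lo in range(-5,-125,-8):
    k=Q[(Q[:,2]<=lo)&(Q[:,2]>lo-8)]
    if len(k): print(lo,len(k),k.min(0).round(1),np.median(k,0).round(1),k.max(0).round(1))
y=[*fr(TANK,(0,-18)),.275]; go(y,TANK[1]+90)
E
```

```text
250 221
-5 180 [-17.2 -13.4 -12.6] [-10.    2.5  -9.3] [12.  14.2 -5.1]
-13 6 [-15.   -8.9 -15. ] [-14.2   4.7 -13.6] [-12.5  12.1 -13.4]
-21 17 [ -4.9  -1.5 -28.9] [ -3.1   0.6 -23.9] [ -0.8   2.7 -21.1]
-29 16 [ -4.5  -2.  -35.8] [ -3.3   0.7 -32.9] [ -1.5   2.3 -29.4]
-37 17 [ -5.   -1.8 -43.7] [ -3.2   0.3 -40.6] [ -1.6   2.7 -37.3]
-45 16 [ -6.5  -1.9 -51.4] [ -3.4   0.8 -47.9] [ -1.8   2.6 -45.6]
-53 17 [ -5.1  -1.9 -60.8] [ -3.4   0.3 -56.9] [ -0.4   2.7 -53.1]
-61 16 [ -5.7  -2.1 -68.9] [ -3.8   0.7 -65. ] [ -1.9   2.6 -61. ]
-69 14 [ -4.4  -1.6 -76.3] [ -3.3   0.2 -72.5] [ -0.4   2.9 -69.7]
-77 17 [ -6.5  -1.9 -84.8] [ -3.1   0.9 -81.6] [ -1.9   2.5 -77. ]
-85 14 [ -5.2  -1.7 -92.9] [ -2.7   0.4 -88.6] [ -1.4   3.1 -85.9]
-93 25 [  -5.6   -1.  -100.1] [ -3.2  11.3 -97. ] [  0.1  15.6 -93.4]
-101 47 [  -5.4   -2.1 -109. ] [  -3.5    6.5 -105.3] [  -1.1   15.2 -101.2]
-109 4 [  -3.3    3.4 -111.1] [  -2.3    7.1 -109.3] [  -1.3   15.3 -109. ]
t 3.9 pos [416.4 184.3 271.1] yaw 80.11 F [-0.12 -0.39 -1.35] M [-0.02  0.03 -0.04] w 15.0 gf 78.2
 turn(5deg units) [-0.01 -0.02 -3.76] shift in target frame(50mm) [-2.21100e+00 -3.56555e+02 -7.80000e-02] in current frame [-1.16953e+02 -3.36836e+02  9.00000e-03]
```

View pics/s2.png

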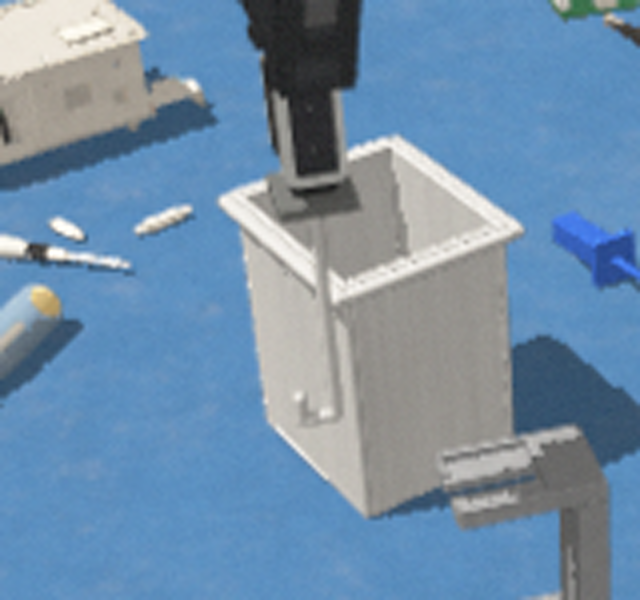

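```bash
python3 - <<'E'
from h import *
im=cv2.imread('pics/scene1.png'); cv2.imwrite('pics/s1c.png',cv2.resize(im[230:345,240:350],None,fx=5,fy=5,interpolation=cv2.INTER_CUBIC))
E
```

```text
(no output)
```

View pics/s1c.png

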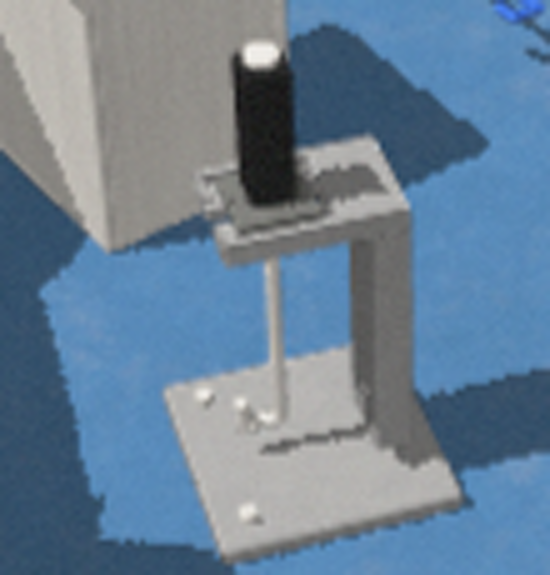

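The hook points toward the stand's slot opening, at (245,418) in this crop. That makes it tool +x, which I'll allow for. I rotate first so that tool +x lies along tank +y.

Request:
arm_command --turn '[[0,0,0.95],[0,0,0.95],[0,0,0.95],[0,0,0.95],[0,0,0.95],[0,0,0.95],[0,0,0.95],[0,0,0.95],[0,0,0.95],[0,0,0.95],[0,0,0.95],[0,0,0.95]]' --xyz '[[0,0,0],[0,0,0],[0,0,0],[0,0,0],[0,0,0],[0,0,0],[0,0,0],[0,0,0],[0,0,0],[0,0,0],[0,0,0],[0,0,0]]' --claw '[12,12,12,12,12,12,12,12,12,12,12,12]' --squeeze 110

```text
time_s: 5.1
position: [0.4164, 0.1844, 0.2704]
tool_rot: [[-0.389, 0.921, -0.003], [0.921, 0.389, -0.001], [0.001, -0.003, -1.0]]
ft_force: [-0.1, 0.5, -0.4]
grip_width: 0.0148
gripper_force: 107.1
```

Request:
arm_command --turn '[[0,0,0.95],[0,0,0.95],[0,0,0.94],[0,0,0],[0,0,0]]' --xyz '[[0,0,0],[0,0,0],[0,0,0],[0,0,0],[0,0,0]]' --claw '[12,12,12,12,12]'

```text
time_s: 5.6
position: [0.4167, 0.1845, 0.271]
tool_rot: [[-0.157, 0.988, -0.002], [0.988, 0.157, -0.0], [-0.0, -0.002, -1.0]]
ft_force: [0.6, -0.1, -0.4]
grip_width: 0.0148
gripper_force: 107.1
```

```bash
cat >>h.py <<'E'
def hk(frame,x,y,bz,yaw,ox=.0005,oy=-.0015,oz=.1072):
    "place bend at (x,y) mm of frame, height bz mm"
    b=fr(frame,(x/1e3,y/1e3)); c,s=np.cos(np.radians(yaw)),np.sin(np.radians(yaw))
    ty=np.array([c,s]);tx=np.array([-s,c]); go([*(b-ox*tx-oy*ty),bz/1e3+oz],yaw)
E
python3 -c "
from h import *
hk(TANK,0,-18,160,8.9);print(env.observe()['q'])"
```

```text
t 5.6 pos [416.7 184.5 271. ] yaw 9.04 F [ 0.63 -0.13 -0.44] M [-0.01  0.03 -0.03] w 14.8 gf 107.1
 turn(5deg units) [-0.02  0.    0.03] shift in target frame(50mm) [3.073 2.236 0.076] in current frame [3.067 2.244 0.072]
[ 8.93969431e+00  1.06043019e+01  8.37786812e+01 -4.15006132e-03
  8.57254360e+01 -9.91260429e-02]
```

Request:
arm_command --turn '[[0,0,0.03],[0,0,0],[0,0,0],[0,0,0],[0,0,0],[0,0,0],[0,0,0],[0,0,0]]' --xyz '[[0.51,0.37,0],[0.51,0.37,0],[0.51,0.37,0],[0.51,0.37,0],[0.51,0.37,0],[0.52,0.39,0],[0,0,0],[0,0,0]]' --claw '[12,12,12,12,12,12,12,12]'

```text
time_s: 6.4
position: [0.504, 0.3535, 0.2708]
tool_rot: [[-0.154, 0.988, -0.002], [0.988, 0.154, -0.001], [-0.001, -0.002, -1.0]]
ft_force: [-0.4, -0.6, -1.3]
grip_width: 0.0144
gripper_force: 107.5
```

```bash
python3 - <<'E'
from h import *
hk(TANK,0,-18,53,8.9)
s=env.observe();p=np.array(s['position'])
im,d,ci=grab('top');z=load('top');P=cloud(z)
im2,_,_=grab('scene'); zs=load('scene');S=cloud(zs)
q=S[...,:2]-p[:2];m=(zs['d']>0)&(np.linalg.norm(q,axis=-1)<.02)&(S[...,2]<p[2]-.02)&(S[...,2]>p[2]-.12)
q=to(TANK,S[m][:,:2])*1e3; Z=(S[m][:,2]-p[2])*1e3
for lo in(-30,-50,-70,-90,-101,-109):
    k=(Z<lo+8)&(Z>lo-8);print(lo,k.sum(),np.r_[q[k].min(0),q[k].max(0)].round(1),np.median(q[k],0).round(1))
E
```

```text
t 6.4 pos [504.  353.5 270.8] yaw 8.88 F [-0.44 -0.65 -1.29] M [-0.02  0.02  0.01] w 14.4 gf 107.5
 turn(5deg units) [-0.02  0.01 -0.  ] shift in target frame(50mm) [ 0.003 -0.013  2.211] in current frame [ 0.005 -0.009  2.211]
-30 26 [ -2.7 -25.    3.9 -19.9] [  0.2 -21.7]
-50 25 [ -2.3 -24.2   3.1 -18.9] [  0.5 -21.6]
-70 24 [ -2.4 -25.    3.1 -18.5] [  0.2 -22.4]
-90 25 [ -1.5 -24.3   2.6  -5.9] [ -0.  -21.6]
-101 45 [ -1.7 -24.3   2.6  -5.9] [ -0.1 -17.4]
-109 24 [ -1.7 -23.1   2.5  -6. ] [ -0.2 -15.4]
```

Request:
arm_command --turn '[[0,0,0],[0,0,0],[0,0,0],[0,0,0],[0,0,0],[0,0,0],[0,0,0],[0,0,0],[0,0,0],[0,0,0]]' --xyz '[[0,0,0.4],[0,0,0.4],[0,0,0.4],[0,0,0.3],[0,0,0.2],[0,0,0.1],[0,0,0.1],[0,0,0.1],[0,0,0.1],[0,0,0]]' --claw '[12,12,12,12,12,12,12,12,12,12]'

```text
time_s: 7.5
position: [0.504, 0.3533, 0.1663]
tool_rot: [[-0.152, 0.988, -0.001], [0.988, 0.152, -0.0], [-0.0, -0.001, -1.0]]
ft_force: [-0.2, 0.3, -0.1]
grip_width: 0.0145
gripper_force: 107.5
```

Request:
arm_command --turn '[[0,0,0],[0,0,0],[0,0,0]]' --xyz '[[0,0,0.06],[0,0,0.05],[0,0,0]]' --claw '[12,12,12]'

```text
time_s: 7.8
position: [0.504, 0.3533, 0.161]
tool_rot: [[-0.152, 0.988, -0.001], [0.988, 0.152, -0.0], [-0.0, -0.001, -1.0]]
ft_force: [-0.6, 0.2, -1.5]
grip_width: 0.0145
gripper_force: 107.5
```

```bash
python3 - <<'E'
from h import *
hk(TANK,0,-18,53,8.9)
im,d,ci=grab('wrist'); cv2.imwrite('pics/w2.png',im)
im,d,ci=grab('top'); cv2.imwrite('pics/t2.png',cv2.resize(im[225:320,225:345],None,fx=5,fy=5,interpolation=cv2.INTER_CUBIC))
E
```

```text
t 7.8 pos [504.  353.3 161. ] yaw 8.77 F [-0.57  0.24 -1.46] M [-0.04  0.05 -0.01] w 14.5 gf 107.5
 turn(5deg units) [-0.01  0.   -0.03] shift in target frame(50mm) [ 0.007 -0.013  0.016] in current frame [ 0.007 -0.013  0.016]
```

Request:
arm_command --turn '[[0,0,0],[0,0,0],[0,0,0],[0,0,0],[0,0,0],[0,0,0]]' --xyz '[[0.06,0,0.016],[0.06,0,0],[0.06,0,0],[0.06,0,0],[0.04,0,0],[0,0,0]]' --claw '[12,12,12,12,12,12]'

```text
time_s: 8.5
position: [0.5019, 0.3675, 0.1605]
tool_rot: [[-0.153, 0.988, 0.0], [0.988, 0.153, -0.0], [-0.0, 0.0, -1.0]]
ft_force: [0.8, 0.0, -1.5]
grip_width: 0.0149
gripper_force: 107.5
```

Request:
arm_command --turn '[[0,0,0],[0,0,0],[0,0,0],[0,0,0]]' --xyz '[[0.03,0,0],[0.03,0,0],[0,0,0],[0,0,0]]' --claw '[12,12,12,12]'

```text
time_s: 8.9
position: [0.5016, 0.3702, 0.1605]
tool_rot: [[-0.152, 0.988, 0.0], [0.988, 0.152, -0.0], [-0.0, 0.0, -1.0]]
ft_force: [-0.9, 0.9, -1.1]
grip_width: 0.0145
gripper_force: 107.5
```

Request:
arm_command --turn '[[0,0,0],[0,0,0],[0,0,0]]' --xyz '[[0.03,0,0],[0,0,0],[0,0,0]]' --claw '[12,12,12]'

```text
time_s: 9.2
position: [0.5013, 0.3717, 0.1605]
tool_rot: [[-0.153, 0.988, -0.0], [0.988, 0.153, -0.0], [-0.0, -0.0, -1.0]]
ft_force: [-0.1, 0.0, -0.7]
grip_width: 0.015
gripper_force: 107.5
```

Request:
arm_command --turn '[[0,0,0],[0,0,0],[0,0,0]]' --xyz '[[0.02,0,0],[0.02,0,0],[0,0,0]]' --claw '[12,12,12]'

```text
time_s: 9.5
position: [0.501, 0.3738, 0.1605]
tool_rot: [[-0.153, 0.988, 0.0], [0.988, 0.153, 0.0], [0.0, 0.0, -1.0]]
ft_force: [0.9, -0.1, -1.1]
grip_width: 0.0146
gripper_force: 107.5
```

Request:
arm_command --turn '[[0,0,0],[0,0,0],[0,0,0]]' --xyz '[[0.02,0,0],[0,0,0],[0,0,0]]' --claw '[12,12,12]'

```text
time_s: 9.8
position: [0.5009, 0.3746, 0.1605]
tool_rot: [[-0.152, 0.988, -0.0], [0.988, 0.152, -0.0], [-0.0, -0.0, -1.0]]
ft_force: [-0.5, 0.3, -0.7]
grip_width: 0.0147
gripper_force: 107.5
```

Request:
arm_command --turn '[[0,0,0],[0,0,0],[0,0,0]]' --xyz '[[0.02,0,0],[0,0,0],[0,0,0]]' --claw '[12,12,12]'

```text
time_s: 10.1
position: [0.5007, 0.3756, 0.1605]
tool_rot: [[-0.152, 0.988, 0.0], [0.988, 0.152, -0.0], [-0.0, 0.0, -1.0]]
ft_force: [0.7, -0.1, -1.1]
grip_width: 0.0146
gripper_force: 107.5
```

Request:
arm_command --turn '[[0,0,0],[0,0,0],[0,0,0]]' --xyz '[[0.02,0,0],[0,0,0],[0,0,0]]' --claw '[12,12,12]'

```text
time_s: 10.4
position: [0.5006, 0.3766, 0.1605]
tool_rot: [[-0.152, 0.988, -0.0], [0.988, 0.152, -0.0], [-0.0, -0.0, -1.0]]
ft_force: [-0.7, 0.5, -1.1]
grip_width: 0.0144
gripper_force: 107.5
```

Request:
arm_command --turn '[[0,0,0],[0,0,0],[0,0,0]]' --xyz '[[0.02,0,0],[0,0,0],[0,0,0]]' --claw '[12,12,12]'

```text
time_s: 10.7
position: [0.5004, 0.3776, 0.1605]
tool_rot: [[-0.152, 0.988, 0.0], [0.988, 0.152, -0.0], [-0.0, -0.0, -1.0]]
ft_force: [0.9, -0.2, -0.1]
grip_width: 0.0148
gripper_force: 107.5
```

```bash
python3 - <<'E'
from h import *
iw,d,ci=grab('wrist'); it,_,_=grab('top'); sc,_,_=grab('scene')
a=cv2.resize(iw[60:280,200:440],(480,440),interpolation=cv2.INTER_CUBIC)
b=cv2.resize(it[235:310,245:305],(320,400),interpolation=cv2.INTER_CUBIC)
o=np.zeros((440,800,3),np.uint8);o[:,:480]=a;o[:400,480:]=b;cv2.imwrite('pics/c1.png',o)
F=[env.observe()['ft_force']];print(F)
z=load('top');P=cloud(z);q=to(TANK,P[...,:2])*1e3;Z=P[...,2]*1e3
m=(abs(q[...,0])<36)&(q[...,1]>-50)&(q[...,1]<34)&(Z>52)&(Z<82)
print(np.round(np.c_[q[m],Z[m]]).astype(int).tolist())
E
```

```text
[array([-0.22507531,  0.02458688, -0.67231662])]
[[-8, 11, 73], [-9, 8, 74], [-21, 6, 68], [-23, 6, 70], [-23, 4, 63], [-23, 2, 63], [-22, 0, 53], [-24, 3, 54], [-25, 1, 52], [-26, -2, 59], [-26, -4, 56], [-27, 6, 55], [-27, 3, 55], [-27, 1, 54], [-28, -2, 60]]
```

View pics/c1.png

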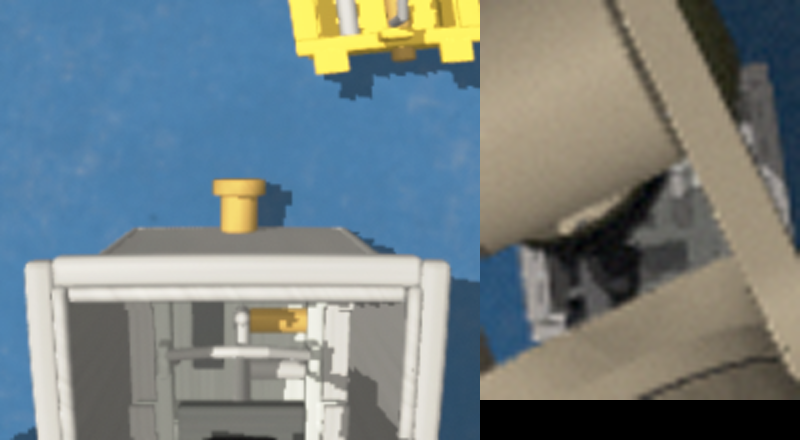

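The wrist view on the left shows the hook tip at (242,315), past the crown, which runs along row 350, so the wire is inside the hook. The brass plug at (240,205) confirms tank +y. I back off 1 mm and raise.

Request:
arm_command --turn '[[0,0,0],[0,0,0],[0,0,0],[0,0,0],[0,0,0],[0,0,0]]' --xyz '[[-0.02,0,0],[0,0,-0.06],[0,0,-0.06],[0,0,-0.06],[0,0,-0.05],[0,0,0]]' --claw '[12,12,12,12,12,12]'

```text
time_s: 11.45
position: [0.5007, 0.3767, 0.1726]
tool_rot: [[-0.152, 0.988, 0.001], [0.988, 0.152, 0.0], [0.0, 0.001, -1.0]]
ft_force: [-0.4, 0.4, -1.2]
grip_width: 0.0145
gripper_force: 107.5
```

Request:
arm_command --turn '[[0,0,0],[0,0,0],[0,0,0]]' --xyz '[[0,0,-0.02],[0,0,-0.02],[0,0,0]]' --claw '[12,12,12]'

```text
time_s: 11.75
position: [0.5006, 0.3766, 0.1741]
tool_rot: [[-0.152, 0.988, 0.0], [0.988, 0.152, 0.0], [-0.0, 0.0, -1.0]]
ft_force: [-0.4, -0.9, -1.3]
grip_width: 0.0145
gripper_force: 107.5
```

Request:
arm_command --turn '[[0,0,0],[0,0,0],[0,0,0]]' --xyz '[[0,0,-0.015],[0,0,0],[0,0,0]]' --claw '[12,12,12]'

```text
time_s: 12.05
position: [0.5006, 0.3766, 0.1747]
tool_rot: [[-0.152, 0.988, -0.0], [0.988, 0.152, -0.0], [-0.0, -0.0, -1.0]]
ft_force: [-0.5, 1.1, -1.4]
grip_width: 0.0149
gripper_force: 107.5
```

Request:
arm_command --turn '[[0,0,0],[0,0,0],[0,0,0]]' --xyz '[[0,0,-0.015],[0,0,0],[0,0,0]]' --claw '[12,12,12]'

```text
time_s: 12.35
position: [0.5006, 0.3766, 0.1755]
tool_rot: [[-0.152, 0.988, 0.0], [0.988, 0.152, 0.0], [0.0, 0.0, -1.0]]
ft_force: [-0.2, 0.5, -1.5]
grip_width: 0.0142
gripper_force: 107.5
```

Request:
arm_command --turn '[[0,0,0],[0,0,0],[0,0,0]]' --xyz '[[0,0,-0.015],[0,0,0],[0,0,0]]' --claw '[12,12,12]'

```text
time_s: 12.65
position: [0.5005, 0.3765, 0.1761]
tool_rot: [[-0.152, 0.988, -0.0], [0.988, 0.152, -0.0], [-0.0, -0.0, -1.0]]
ft_force: [0.6, -0.1, -2.3]
grip_width: 0.0145
gripper_force: 107.4
```

Request:
arm_command --turn '[[0,0,0],[0,0,0],[0,0,0]]' --xyz '[[0,0,-0.01],[0,0,0],[0,0,0]]' --claw '[12,12,12]'

```text
time_s: 12.95
position: [0.5005, 0.3765, 0.1766]
tool_rot: [[-0.152, 0.988, -0.0], [0.988, 0.152, -0.0], [-0.0, -0.0, -1.0]]
ft_force: [0.0, -0.4, -3.5]
grip_width: 0.0146
gripper_force: 107.4
```

Request:
arm_command --turn '[[0,0,0],[0,0,0],[0,0,0]]' --xyz '[[0,0,-0.01],[0,0,0],[0,0,0]]' --claw '[12,12,12]'

```text
time_s: 13.25
position: [0.5005, 0.3766, 0.1773]
tool_rot: [[-0.152, 0.988, -0.0], [0.988, 0.152, -0.0], [0.0, -0.0, -1.0]]
ft_force: [0.6, 0.0, -2.8]
grip_width: 0.0143
gripper_force: 107.4
```

Request:
arm_command --turn '[[0,0,0],[0,0,0],[0,0,0],[0,0,0],[0,0,0],[0,0,0],[0,0,0]]' --xyz '[[0,0,0.012],[-0.03,0,0],[-0.03,0,0],[-0.03,0,0],[-0.03,0,0],[-0.03,0,0],[-0.03,0,0]]' --claw '[12,12,12,12,12,12,12]'

```text
time_s: 13.95
position: [0.502, 0.3675, 0.1767]
tool_rot: [[-0.152, 0.988, 0.0], [0.988, 0.152, 0.0], [0.0, 0.0, -1.0]]
ft_force: [0.3, 1.1, -3.0]
grip_width: 0.015
gripper_force: 107.3
```

Request:
arm_command --turn '[[0,0,0],[0,0,0],[0,0,0],[0,0,0]]' --xyz '[[-0.03,0,0],[-0.03,0,0],[-0.03,0,0],[-0.03,0,0]]' --claw '[12,12,12,12]'

```text
time_s: 14.35
position: [0.5029, 0.3616, 0.1766]
tool_rot: [[-0.152, 0.988, -0.0], [0.988, 0.152, -0.0], [-0.0, -0.0, -1.0]]
ft_force: [0.4, 0.0, -3.0]
grip_width: 0.0143
gripper_force: 107.3
```

Request:
arm_command --turn '[[0,0,0],[0,0,0],[0,0,0],[0,0,0]]' --xyz '[[-0.03,0,0],[-0.03,0,0],[-0.03,0,0],[0,0,0]]' --claw '[12,12,12,12]'

```text
time_s: 14.75
position: [0.5035, 0.3571, 0.1767]
tool_rot: [[-0.152, 0.988, -0.0], [0.988, 0.152, -0.0], [-0.0, -0.0, -1.0]]
ft_force: [-0.1, -0.1, -2.5]
grip_width: 0.0145
gripper_force: 107.3
```

```bash
python3 - <<'E'
from h import *
s=env.observe();print(to(TANK,np.array(s['position'])[:2])*1e3,s['ft_force'])
iw,d,ci=grab('wrist'); cv2.imwrite('pics/c2.png',cv2.resize(iw[150:300,210:430],(792,540),interpolation=cv2.INTER_CUBIC))
E
```

```text
[  2.23634509 -15.04266612] [-0.146942   -0.08232973 -2.4749924 ]
```

View pics/c2.png

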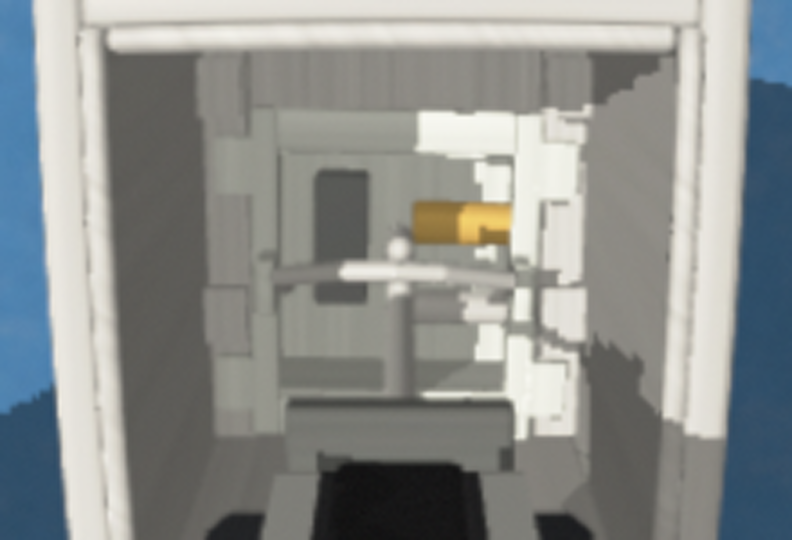

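The wire sits in the hook at (398,262), with the tip at (398,248), and the basket has moved toward -y. I use the wrist depth to measure how far.

```bash
cat >>h.py <<'E'
def wcloud(z):
    K=z['K'];d=z['d'];v,u=np.mgrid[:480,:640].astype(float)
    a=(u-K[0,2])/K[0,0];b=(v-K[1,2])/K[1,1];th=np.hypot(a,b)+1e-9
    t=np.tan(th)/th; p=np.stack([a*t*d,b*t*d,d],-1)
    return (p-np.ravel(z['t']))@cv2.Rodrigues(z['r'])[0]
E
python3 - <<'E'
from h import *
z=load('wrist');P=wcloud(z);q=to(TANK,P[...,:2])*1e3;Z=P[...,2]*1e3
for xx in(232,224,330,300,262,560,570):   # picture columns
    u=int(xx/3.6+210); print(xx,[tuple(np.round([q[v,u,0],q[v,u,1],Z[v,u]]).astype(int).tolist()) for v in range(164,272,3)])
m=(abs(q[...,0])<8)&(Z>66)&(Z<80)&(z['d']>0);print('crown',np.median(q[m],0),np.median(Z[m]),m.sum())
E
```

```text
232 [(-32, 31, 41), (-31, 30, 50), (-31, 28, 50), (-31, 25, 51), (-31, 23, 50), (-31, 21, 50), (-32, 18, 42), (-32, 16, 43), (-32, 14, 45), (-32, 11, 46), (-32, 9, 46), (-32, 7, 44), (-32, 5, 46), (-32, 2, 45), (-32, -1, 42), (-33, -3, 41), (-33, -5, 42), (-33, -8, 41), (-33, -10, 43), (-33, -12, 43), (-33, -15, 42), (-33, -17, 42), (-32, -18, 50), (-32, -20, 50), (-32, -22, 51), (-32, -25, 50), (-32, -27, 50), (-32, -29, 50), (-33, -34, 43), (-33, -36, 45), (-34, -39, 43), (-33, -40, 47), (-33, -43, 46), (-34, -47, 42), (-34, -49, 43), (-34, -52, 42)]
224 [(-33, 31, 43), (-32, 30, 51), (-32, 28, 51), (-32, 26, 51), (-32, 23, 50), (-32, 21, 50), (-33, 18, 43), (-34, 15, 42), (-33, 14, 46), (-33, 11, 46), (-33, 9, 45), (-33, 7, 46), (-33, 5, 46), (-33, 2, 46), (-34, -1, 42), (-34, -3, 41), (-34, -5, 43), (-34, -8, 42), (-34, -10, 42), (-34, -12, 44), (-34, -15, 43), (-35, -17, 42), (-33, -17, 51), (-33, -20, 51), (-34, -22, 51), (-34, -24, 51), (-34, -27, 50), (-34, -30, 49), (-35, -34, 43), (-35, -36, 45), (-35, -39, 44), (-35, -41, 45), (-35, -43, 45), (-36, -47, 41), (-36, -49, 42)
[... 2069 characters left out ...]
1), (38, -35, 41), (38, -36, 45), (38, -38, 46), (38, -41, 46), (38, -43, 45), (38, -46, 45), (38, -50, 42), (39, -52, 42)]
570 [(38, 31, 43), (38, 30, 50), (38, 28, 50), (37, 25, 52), (38, 23, 50), (38, 21, 51), (39, 18, 42), (39, 15, 42), (39, 13, 42), (38, 11, 46), (39, 9, 46), (39, 6, 44), (39, 4, 46), (39, 2, 46), (39, -1, 42), (39, -3, 41), (39, -6, 42), (39, -8, 42), (39, -10, 43), (39, -12, 44), (40, -15, 43), (40, -17, 42), (39, -18, 50), (39, -20, 50), (39, -22, 51), (39, -25, 50), (39, -27, 50), (39, -29, 51), (40, -35, 42), (40, -37, 43), (41, -40, 41), (41, -42, 42), (41, -45, 41), (41, -47, 42), (41, -49, 43), (41, -52, 42)]
crown [ 1.94490091 -7.72395704] 74.72728107743188 181
```

Each ear is 4–5 mm clear of its tab. I lift with a slight -y drift to follow the tilt.

Request:
arm_command --turn '[[0,0,0],[0,0,0],[0,0,0],[0,0,0],[0,0,0],[0,0,0],[0,0,0]]' --xyz '[[-0.01,0,-0.03],[-0.01,0,-0.03],[-0.01,0,-0.03],[-0.01,0,-0.03],[-0.01,0,-0.03],[0,0,-0.03],[0,0,0]]' --claw '[12,12,12,12,12,12,12]'

```text
time_s: 15.5
position: [0.504, 0.3549, 0.1859]
tool_rot: [[-0.152, 0.988, 0.0], [0.988, 0.152, 0.0], [0.0, 0.0, -1.0]]
ft_force: [1.0, 0.7, -3.9]
grip_width: 0.0148
gripper_force: 107.3
```

```bash
cat > ck.py <<'E'
from h import *
s=env.observe();print(s['position'],s['ft_force'],s['wrist_torque'])
iw,d,ci=grab('wrist');z=load('wrist');P=wcloud(z);q=to(TANK,P[...,:2])*1e3;Z=P[...,2]*1e3
for xx in(232,265,560):
    u=int(xx/3.6+210); print(xx,[tuple(np.round([q[v,u,1],Z[v,u]]).astype(int).tolist()) for v in range(164,272,4)])
E
python3 ck.py
```

```text
[0.50401552 0.35486999 0.18594176] [ 1.00770571  0.71701544 -3.94382391] [-0.01570365 -0.02756456  0.02061802]
232 [(29, 51), (26, 50), (23, 51), (20, 50), (16, 42), (15, 58), (12, 58), (9, 57), (6, 56), (0, 42), (-3, 42), (-6, 42), (-10, 42), (-13, 42), (-16, 43), (-17, 50), (-20, 51), (-24, 50), (-27, 51), (-31, 49), (-34, 50), (-37, 49), (-41, 47), (-46, 42), (-50, 42), (-53, 43), (-54, 50)]
265 [(25, 6), (22, 7), (19, 7), (21, 60), (18, 59), (15, 57), (12, 58), (9, 56), (6, 56), (3, 57), (0, 56), (-4, 54), (-7, 55), (-8, 62), (-11, 63), (-14, 62), (-18, 61), (-24, 51), (-27, 50), (-31, 49), (-34, 50), (-38, 47), (-41, 46), (-45, 46), (-53, 32), (-53, 42), (-54, 50)]
560 [(29, 50), (26, 51), (23, 51), (20, 51), (16, 42), (15, 60), (12, 60), (9, 59), (6, 57), (3, 57), (-3, 43), (-7, 42), (-10, 42), (-13, 43), (-16, 42), (-17, 50), (-21, 51), (-24, 51), (-27, 50), (-33, 42), (-34, 50), (-37, 50), (-41, 49), (-44, 49), (-50, 42), (-53, 42), (-53, 52)]
```

Request:
arm_command --turn '[[0,0,0],[0,0,0],[0,0,0],[0,0,0],[0,0,0],[0,0,0],[0,0,0],[0,0,0]]' --xyz '[[0,0,-0.04],[0,0,-0.06],[0,0,-0.08],[0,0,-0.1],[0,0,-0.1],[0.03,0,-0.1],[0.03,0,-0.05],[0,0,0]]' --claw '[12,12,12,12,12,12,12,12]'

```text
time_s: 16.35
position: [0.5035, 0.3581, 0.2126]
tool_rot: [[-0.153, 0.988, 0.001], [0.988, 0.153, 0.0], [0.0, 0.001, -1.0]]
ft_force: [0.1, 0.1, -4.0]
grip_width: 0.0146
gripper_force: 107.3
```

```bash
python3 ck.py
```

```text
[0.50353759 0.35811466 0.21263425] [ 0.14466666  0.0643291  -4.00185824] [ 0.03299379 -0.01215567  0.03789339]
232 [(30, 51), (27, 51), (24, 51), (20, 51), (21, 83), (18, 85), (15, 86), (12, 83), (2, 42), (-1, 42), (-5, 43), (-9, 41), (-12, 43), (-15, 42), (-17, 51), (-20, 52), (-24, 49), (-28, 49), (-34, 42), (-28, 74), (-31, 75), (-35, 72), (-48, 44), (-51, 45), (-54, 46), (-53, 61), (-54, 68)]
265 [(27, 7), (26, 35), (22, 37), (24, 86), (21, 87), (18, 86), (15, 85), (12, 85), (9, 83), (6, 83), (2, 81), (-1, 80), (-4, 81), (-5, 89), (-8, 90), (-11, 89), (-14, 89), (-21, 76), (-24, 75), (-28, 74), (-31, 74), (54, 355), (-38, 73), (-42, 72), (-53, 50), (-53, 61), (-54, 68)]
560 [(30, 50), (27, 49), (23, 50), (20, 51), (16, 44), (18, 88), (15, 87), (12, 86), (9, 85), (-2, 42), (-5, 42), (-8, 43), (-12, 41), (-16, 42), (-17, 51), (-21, 51), (-24, 50), (-27, 52), (-32, 47), (-36, 47), (-31, 76), (-34, 76), (-38, 76), (-49, 50), (-52, 52), (-53, 60), (-54, 68)]
```

Request:
arm_command --turn '[[0,0,0],[0,0,0],[0,0,0],[0,0,0],[0,0,0],[0,0,0],[0,0,0],[0,0,0],[0,0,0],[0,0,0]]' --xyz '[[0,0,-0.1],[0,0,-0.2],[0,0,-0.3],[0,0,-0.35],[0,0,-0.35],[0,0,-0.35],[0,0,-0.3],[0,0,-0.2],[0,0,-0.1],[0,0,0]]' --claw '[12,12,12,12,12,12,12,12,12,12]'

```text
time_s: 17.4
position: [0.5036, 0.3578, 0.3251]
tool_rot: [[-0.152, 0.988, 0.001], [0.988, 0.152, 0.0], [0.0, 0.001, -1.0]]
ft_force: [-1.0, -0.7, -3.0]
grip_width: 0.0146
gripper_force: 107.2
```

Request:
arm_command --turn '[[0,0,0.2],[0,0,0.5],[0,0,0.7],[0,0,0.7],[0,0,0.7],[0,0,0.7],[0,0,0.5],[0,0,0.3],[0,0,0.2],[0,0,0]]' --xyz '[[0,0,0],[0,0,0],[0,0,0],[0,0,0],[0,0,0],[0,0,0],[0,0,0],[0,0,0],[0,0,0],[0,0,0]]' --claw '[12,12,12,12,12,12,12,12,12,12]'

```text
time_s: 18.4
position: [0.5034, 0.3578, 0.3244]
tool_rot: [[0.238, 0.971, -0.0], [0.971, -0.238, -0.0], [-0.0, -0.0, -1.0]]
ft_force: [-0.6, -1.2, -4.0]
grip_width: 0.0148
gripper_force: 107.2
```

```bash
python3 - <<'E'
from h import *
hk(TRAY,0,2,150,TRAY[1])
sc,_,_=grab('scene');cv2.imwrite('pics/s3.png',cv2.resize(sc[60:320,170:430],(600,600)))
E
```

```text
t 18.4 pos [503.4 357.8 324.4] yaw -13.74 F [-0.63 -1.23 -4.01] M [ 0.02 -0.03  0.05] w 14.8 gf 107.2
 turn(5deg units) [-0.    0.   -0.01] shift in target frame(50mm) [-5.241  3.75   1.344] in current frame [-5.238  3.754  1.344]
```

View pics/s3.png

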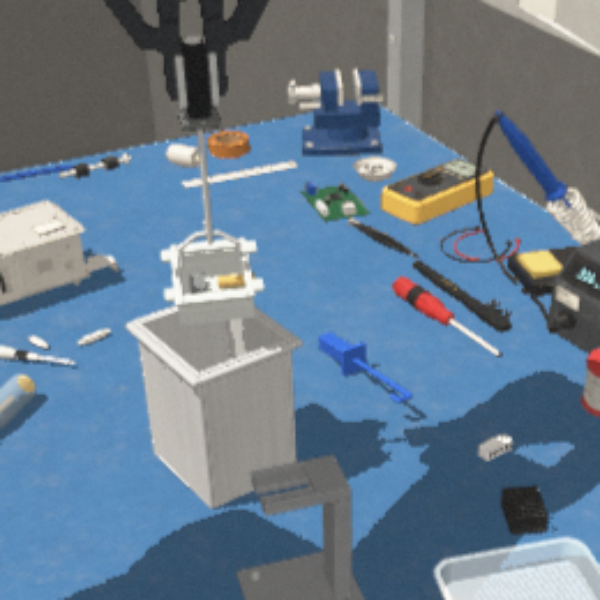

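The basket hangs from the hook at (205,275) with its parts inside, above the tank and clear of it. I carry it gently to the tray.

Request:
arm_command --turn '[[0,0,0],[0,0,0],[0,0,0],[0,0,0],[0,0,0],[0,0,0],[0,0,0],[0,0,0],[0,0,0],[0,0,0],[0,0,0],[0,0,0]]' --xyz '[[-0.06,0.043,0],[-0.12,0.086,0],[-0.18,0.129,0],[-0.24,0.172,0],[-0.24,0.172,0],[-0.24,0.172,0],[-0.24,0.172,0],[-0.24,0.172,0],[-0.24,0.172,0],[-0.24,0.172,0],[-0.24,0.172,0],[-0.24,0.172,0]]' --claw '[12,12,12,12,12,12,12,12,12,12,12,12]'

```text
time_s: 19.65
position: [0.5617, 0.2128, 0.3247]
tool_rot: [[0.237, 0.971, -0.0], [0.971, -0.237, 0.0], [-0.0, -0.0, -1.0]]
ft_force: [0.4, -1.0, -3.8]
grip_width: 0.015
gripper_force: 107.2
```

Request:
arm_command --turn '[[0,0,0],[0,0,0],[0,0,0],[0,0,0],[0,0,0],[0,0,0],[0,0,0],[0,0,0],[0,0,0],[0,0,0],[0,0,0],[0,0,0]]' --xyz '[[-0.24,0.172,0],[-0.24,0.172,0],[-0.24,0.172,0],[-0.24,0.172,0],[-0.24,0.172,0],[-0.24,0.172,0],[-0.24,0.172,0],[-0.24,0.172,0],[-0.24,0.172,0],[-0.24,0.172,0.05],[-0.2,0.14,0.1],[-0.12,0.086,0.15]]' --claw '[12,12,12,12,12,12,12,12,12,12,12,12]'

```text
time_s: 20.85
position: [0.624, 0.0575, 0.3092]
tool_rot: [[0.238, 0.971, 0.0], [0.971, -0.238, -0.0], [-0.0, 0.0, -1.0]]
ft_force: [0.6, 0.1, -4.1]
grip_width: 0.0146
gripper_force: 107.2
```

Request:
arm_command --turn '[[0,0,0],[0,0,0],[0,0,0],[0,0,0],[0,0,0],[0,0,0],[0,0,0],[0,0,0]]' --xyz '[[-0.06,0.043,0.2],[0,0,0.2],[0,0,0.2],[0,0,0.2],[0,0,0.15],[0,0,0.05],[0,0,0],[0,0,0]]' --claw '[12,12,12,12,12,12,12,12]'

```text
time_s: 21.65
position: [0.6251, 0.0554, 0.2601]
tool_rot: [[0.237, 0.971, 0.001], [0.971, -0.237, -0.0], [0.0, 0.001, -1.0]]
ft_force: [0.1, 0.1, -3.3]
grip_width: 0.0146
gripper_force: 107.2
```

```bash
python3 - <<'E'
from h import *
hk(TRAY,0,2,62,TRAY[1])
iw,_,_=grab('wrist');z=load('wrist');P=wcloud(z);q=to(TRAY,P[...,:2])*1e3;Z=P[...,2]*1e3
m=(abs(q[...,0])<45)&(abs(q[...,1])<60)&(Z>60)&(Z<200)&(z['d']>0)
m2=m&(abs(q[...,0])>24)&(Z<130); A=np.c_[q[m2],Z[m2]]; print(A.min(0),A.max(0),np.polyfit(A[:,1],A[:,2],1))
m3=(abs(Z-21)<3)&(z['d']>0)&(abs(q[...,0])<70)&(abs(q[...,1])<90);A=np.c_[q[m3]];print('tray rim',A.min(0),A.max(0))
E
```

```text
t 21.65 pos [625.1  55.4 260.1] yaw -13.72 F [ 0.07  0.07 -3.35] M [-0.05  0.03  0.06] w 14.6 gf 107.2
 turn(5deg units) [ 0.01 -0.   -0.  ] shift in target frame(50mm) [ 0.058 -0.046  1.819] in current frame [ 0.058 -0.048  1.819]
[-33.6379566  -33.46278327  95.72877694] [ 41.046715    36.58106828 129.99547703] [ -0.16881552 115.22647287]
tray rim [-61.13023266 -77.00274688] [64.18456819 79.06822908]
```

Request:
arm_command --turn '[[0,0,0],[0,0,0],[0,0,0],[0,0,0],[0,0,0],[0,0,0],[0,0,0],[0,0,0],[0,0,0],[0,0,0],[0,0,0],[0,0,0]]' --xyz '[[0,0,0.1],[0,0,0.2],[0,0,0.2],[0,0,0.2],[0,0,0.2],[0,0,0.2],[0,0,0.2],[0,0,0.15],[0,0,0.1],[0,0,0.06],[0,0,0.03],[0,0,0]]' --claw '[12,12,12,12,12,12,12,12,12,12,12,12]'

```text
time_s: 22.9
position: [0.625, 0.0553, 0.1778]
tool_rot: [[0.237, 0.971, 0.0], [0.971, -0.237, -0.0], [0.0, 0.0, -1.0]]
ft_force: [0.3, 0.6, -3.7]
grip_width: 0.0147
gripper_force: 107.2
```

Request:
arm_command --turn '[[0,0,0],[0,0,0],[0,0,0],[0,0,0]]' --xyz '[[0,0,0.03],[0,0,0.03],[0,0,0.03],[0,0,0]]' --claw '[12,12,12,12]'

```text
time_s: 23.3
position: [0.6248, 0.0553, 0.1729]
tool_rot: [[0.237, 0.971, -0.0], [0.971, -0.237, 0.0], [-0.0, -0.0, -1.0]]
ft_force: [-0.4, 0.1, -4.1]
grip_width: 0.0144
gripper_force: 107.2
```

```bash
cat > ct.py <<'E'
from h import *
hk(TRAY,0,2,62,TRAY[1])
iw,_,_=grab('wrist');z=load('wrist');P=wcloud(z);q=to(TRAY,P[...,:2])*1e3;Z=P[...,2]*1e3
for xx in(-33,-26,26,33):
    m=(abs(q[...,0]-xx-2)<1.2)&(abs(q[...,1])<60)&(Z<150)&(z['d']>0)
    A=np.c_[q[m],Z[m]];A=A[np.argsort(A[:,1])][::2];print(xx,np.round(A[:,1:]).astype(int).tolist())
E
python3 ct.py
```

```text
t 23.3 pos [624.8  55.3 172.9] yaw -13.73 F [-0.39  0.14 -4.09] M [-0.01 -0.03  0.01] w 14.4 gf 107.2
 turn(5deg units) [-0.    0.   -0.01] shift in target frame(50mm) [ 0.061 -0.042  0.075] in current frame [ 0.061 -0.042  0.075]
-33 [[-60, 1], [-59, 2], [-58, 2], [-57, 1], [-56, 1], [-55, 2], [-54, 1], [-53, 1], [-53, 0], [-52, 3], [-51, 2], [-50, 1], [-49, 3], [-48, 1], [-48, 2], [-47, 2], [-46, 2], [-46, 1], [-45, 2], [-44, 2], [-44, 1], [-43, 2], [-43, 1], [-41, 3], [-40, 2], [-38, 1], [-25, 34], [-24, 34], [-24, 34], [-23, 34], [-23, 35], [-22, 33], [-22, 34], [-22, 3], [-21, 35], [-21, 35], [-20, 2], [-20, 36], [-20, 33], [-19, 1], [-19, 36], [-18, 2], [-18, 36], [-18, 1], [-17, 35], [-17, 35], [-17, 35], [-17, 35], [-16, 35], [-15, 2], [-15, 3], [-15, 35], [-15, 36], [-14, 0], [-14, 36], [-14, 36], [-13, 34], [-13, 2], [-12, 0], [-11, 2], [-10, 3], [-9, 1], [-8, 2], [-7, 2], [-7, 1], [-6, 1], [-5, 0], [-4, 1], [-3, 2], [-2, 2], [-1, 1], [0, 1], [0, 0], [1, 2], [2, 2], [4, 2], [6, 3], [7, 1], [8, 1], [9, 2], [10, 2], [12, 2], [13, 1], [13, 0], [22, 43], [22, 44], [23, 42], [24
[... 5174 characters left out ...]
45], [23, 46], [23, 45], [24, 46], [24, 47], [25, 46], [26, 45], [26, 46], [27, 47], [27, 46], [27, 48], [28, 47], [29, 46], [29, 47], [30, 47], [30, 48], [30, 46], [30, 47], [31, 47], [31, 48], [32, 47], [33, 47], [33, 48], [33, 48], [34, 3], [34, 47], [34, 23], [34, 2], [35, 48], [35, 48], [35, 2], [36, 48], [36, 47], [36, 2], [36, 48], [37, 2], [38, 1], [38, 3], [39, 2], [39, 0], [40, 2], [40, 2], [41, 2], [41, 3], [42, 1], [43, 1], [43, 2], [44, 2], [45, 1], [45, 1], [46, 1], [46, 1], [47, 2], [48, 1], [48, 3], [49, 2], [50, 2], [50, 3], [51, 1], [51, 1], [51, 1], [52, 1], [53, 1], [53, 2], [54, 2], [55, 0], [55, 3], [56, 2], [57, 0], [57, 3], [57, 2], [58, 1], [58, 4], [59, 1], [60, 1]]
```

Request:
arm_command --turn '[[0,0,0],[0,0,0],[0,0,0],[0,0,0]]' --xyz '[[0,0,0.02],[0,0,0.02],[0,0,0.02],[0,0,0]]' --claw '[12,12,12,12]'

```text
time_s: 23.75
position: [0.6248, 0.0553, 0.17]
tool_rot: [[0.237, 0.971, -0.0], [0.971, -0.237, 0.0], [-0.0, -0.0, -1.0]]
ft_force: [-0.4, -0.6, -4.3]
grip_width: 0.0148
gripper_force: 107.2
```

Request:
arm_command --turn '[[0,0,0],[0,0,0],[0,0,0],[0,0,0]]' --xyz '[[0.015,0,0.02],[0.015,0,0.02],[0.015,0,0.02],[0,0,0]]' --claw '[12,12,12,12]'

```text
time_s: 24.15
position: [0.6255, 0.0577, 0.1672]
tool_rot: [[0.237, 0.971, 0.0], [0.971, -0.237, 0.0], [0.0, 0.0, -1.0]]
ft_force: [0.1, -0.3, -2.8]
grip_width: 0.0141
gripper_force: 107.2
```

Request:
arm_command --turn '[[0,0,0],[0,0,0],[0,0,0],[0,0,0],[0,0,0]]' --xyz '[[0.02,0,0.02],[0.02,0,0.02],[0.02,0,0.02],[0.02,0,0.02],[0,0,0]]' --claw '[12,12,12,12,12]'

```text
time_s: 24.65
position: [0.6265, 0.0618, 0.1633]
tool_rot: [[0.237, 0.971, 0.001], [0.971, -0.237, 0.0], [0.001, 0.001, -1.0]]
ft_force: [1.0, 2.2, 0.4]
grip_width: 0.0144
gripper_force: 107.2
```

Request:
arm_command --turn '[[0,0,0],[0,0,0],[0,0,0],[0,0,0],[0,0,0]]' --xyz '[[0.02,0,0.02],[0.02,0,0.02],[0,0,0.02],[0,0,0.02],[0,0,0]]' --claw '[12,12,12,12,12]'

```text
time_s: 25.15
position: [0.6268, 0.0633, 0.159]
tool_rot: [[0.237, 0.971, -0.0], [0.971, -0.237, -0.0], [-0.0, -0.0, -1.0]]
ft_force: [0.6, 0.0, -1.6]
grip_width: 0.0146
gripper_force: 107.3
```

```bash
cat > ct.py <<'E'
from h import *
hk(TRAY,0,2,42,TRAY[1])
iw,_,_=grab('wrist');z=load('wrist');P=wcloud(z);q=to(TRAY,P[...,:2])*1e3;Z=P[...,2]*1e3
for x0 in(28,-24):
  m=(abs(q[...,0]-x0)<2)&(abs(q[...,1])<60)&(Z<75)&(Z>28)&(z['d']>0);A=np.c_[q[m],Z[m]]
  for y in range(-40,50,8):
    k=abs(A[:,1]-y)<2
    if k.any(): print((y,round(float(np.median(A[k,2])),1)),end='')
  print()
m=(abs(q[...,0])<9)&(Z>52)&(Z<100)&(z['d']>0);A=np.c_[q[m],Z[m]]
print('hi pts',[(int(y),int(a)) for x,y,a in A[::8]])
cv2.imwrite('pics/wt.png',cv2.resize(iw[150:300,210:430],(792,540),interpolation=cv2.INTER_CUBIC))
E
python3 ct.py
```

```text
t 25.15 pos [626.8  63.3 159. ] yaw -13.73 F [ 0.56  0.02 -1.63] M [ 0.28 -0.18  0.01] w 14.6 gf 107.3
 turn(5deg units) [-0.    0.   -0.01] shift in target frame(50mm) [-0.103 -0.043  0.196] in current frame [-0.103 -0.043  0.196]
(-24, 30.9)(-16, 31.0)(-8, 30.8)(0, 38.8)(8, 41.2)(16, 31.4)(24, 30.8)(32, 30.9)(40, 30.7)
(-24, 30.8)(-16, 30.8)(-8, 30.9)(0, 31.4)(8, 40.8)(16, 31.0)(24, 31.0)(32, 31.1)(40, 30.8)
hi pts [(23, 52), (21, 57), (22, 61), (21, 61), (20, 63), (20, 63), (19, 64), (17, 59), (17, 58), (18, 63), (16, 58), (16, 59), (17, 62), (17, 59), (16, 59), (16, 61), (16, 60), (15, 59), (16, 61), (16, 62), (14, 58), (14, 59), (15, 60), (15, 61), (14, 60), (14, 60), (14, 60), (12, 53), (11, 53), (10, 53), (9, 55), (9, 56), (9, 61), (9, 64), (8, 63), (8, 70), (9, 74), (9, 76), (9, 77), (7, 75), (8, 81), (9, 86), (9, 89), (9, 91), (9, 93), (8, 93), (9, 96), (9, 99), (8, 99)]
```

Request:
arm_command --turn '[[0,0,0],[0,0,0],[0,0,0]]' --xyz '[[0.03,0,0],[0,0,0],[0,0,0]]' --claw '[12,12,12]'

```text
time_s: 25.5
position: [0.6271, 0.0647, 0.1591]
tool_rot: [[0.237, 0.971, -0.0], [0.971, -0.237, -0.0], [-0.0, -0.0, -1.0]]
ft_force: [-0.3, -0.2, -1.3]
grip_width: 0.0144
gripper_force: 107.3
```

```bash
python3 ct.py
```

```text
t 25.5 pos [627.1  64.7 159.1] yaw -13.73 F [-0.34 -0.22 -1.3 ] M [-0.02  0.04 -0.01] w 14.4 gf 107.3
 turn(5deg units) [-0.    0.01 -0.01] shift in target frame(50mm) [-0.131 -0.043  0.198] in current frame [-0.131 -0.043  0.198]
(-24, 30.7)(-16, 30.8)(-8, 30.7)(0, 35.7)(8, 40.6)(16, 30.5)(24, 30.3)(32, 30.8)(40, 30.7)
(-24, 30.9)(-16, 31.1)(-8, 30.7)(0, 31.3)(8, 40.7)(16, 30.9)(24, 30.7)(32, 30.9)(40, 30.9)
hi pts [(23, 55), (23, 56), (23, 62), (22, 63), (22, 63), (20, 63), (19, 62), (19, 62), (17, 58), (17, 60), (17, 59), (17, 59), (17, 60), (17, 60), (15, 57), (16, 59), (16, 60), (16, 59), (15, 59), (16, 61), (15, 59), (14, 58), (15, 60), (15, 60), (15, 60), (12, 54), (11, 53), (10, 55), (10, 57), (9, 57), (10, 64), (9, 62), (10, 70), (11, 75), (10, 76), (10, 78), (10, 79), (8, 75), (9, 84), (9, 85), (9, 88), (10, 92), (9, 91), (10, 95), (10, 97), (10, 99)]
```

View pics/wt.png

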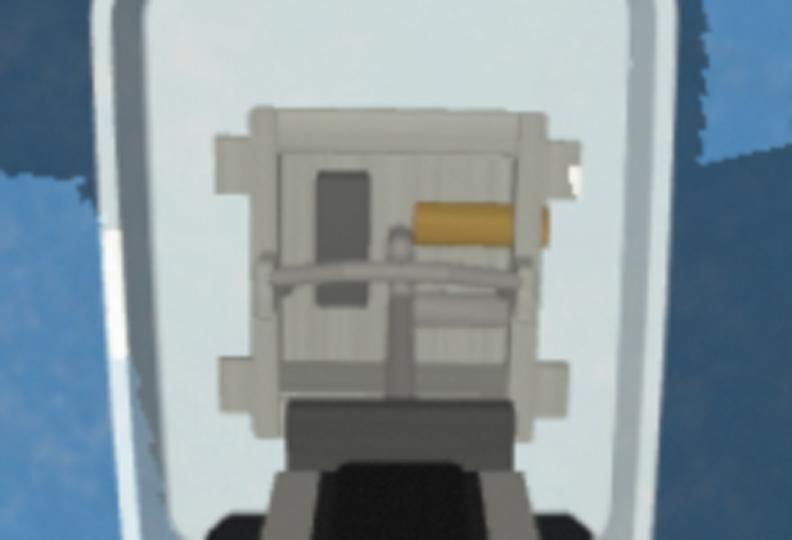

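The basket stands flat in the tray, right way up. The hook tip is at (400,240), the crown is along row 270, and the load is off. I unhook by lowering the hook and drawing it back under the crown.

Request:
arm_command --turn '[[0,0,0],[0,0,0],[0,0,0],[0,0,0],[0,0,0],[0,0,0],[0,0,0]]' --xyz '[[0,0,0.04],[0,0,0.04],[0,0,0.04],[0,0,0.04],[0,0,0.04],[0,0,0.02],[0,0,0]]' --claw '[12,12,12,12,12,12,12]'

```text
time_s: 26.25
position: [0.6271, 0.0648, 0.148]
tool_rot: [[0.237, 0.971, -0.0], [0.971, -0.237, -0.0], [-0.0, -0.0, -1.0]]
ft_force: [0.3, 0.3, -1.3]
grip_width: 0.0146
gripper_force: 107.3
```

Request:
arm_command --turn '[[0,0,0],[0,0,0],[0,0,0],[0,0,0],[0,0,0]]' --xyz '[[-0.03,0,0],[-0.03,0,0],[-0.03,0,0],[-0.03,0,0],[0,0,0]]' --claw '[12,12,12,12,12]'

```text
time_s: 26.75
position: [0.6258, 0.0587, 0.1482]
tool_rot: [[0.238, 0.971, 0.0], [0.971, -0.238, -0.0], [-0.0, 0.0, -1.0]]
ft_force: [0.6, 0.1, -0.8]
grip_width: 0.0143
gripper_force: 107.3
```

Request:
arm_command --turn '[[0,0,0],[0,0,0],[0,0,0],[0,0,0],[0,0,0],[0,0,0],[0,0,0]]' --xyz '[[-0.05,0,0],[-0.05,0,0],[-0.06,0,0],[-0.06,0,0],[-0.06,0,0],[-0.06,0,0],[0,0,0]]' --claw '[12,12,12,12,12,12,12]'

```text
time_s: 27.45
position: [0.6217, 0.0421, 0.1482]
tool_rot: [[0.238, 0.971, -0.0], [0.971, -0.238, -0.0], [-0.0, -0.0, -1.0]]
ft_force: [0.2, 0.8, -0.1]
grip_width: 0.0147
gripper_force: 107.3
```

```bash
python3 ct.py
```

```text
t 27.45 pos [621.7  42.1 148.2] yaw -13.76 F [ 0.25  0.81 -0.06] M [0.04 0.01 0.04] w 14.7 gf 107.3
 turn(5deg units) [-0.    0.   -0.01] shift in target frame(50mm) [ 0.334 -0.044 -0.02 ] in current frame [ 0.334 -0.044 -0.02 ]
(-24, 31.1)(-16, 30.7)(-8, 31.1)(0, 31.6)(8, 41.0)(16, 30.7)(24, 31.2)(32, 30.2)(40, 30.8)
(-24, 31.0)(-16, 30.6)(-8, 30.6)(0, 30.8)(8, 41.3)(16, 30.7)(24, 31.0)(32, 30.8)(40, 30.6)
hi pts [(17, 57), (17, 58), (17, 59), (16, 57), (17, 59), (17, 62), (17, 60), (16, 59), (16, 58), (17, 62), (15, 58), (16, 60), (15, 59), (16, 60), (15, 58), (15, 61), (15, 59), (14, 56), (14, 58), (14, 60), (14, 60), (0, 52), (-1, 52), (-1, 52), (-3, 53), (-12, 53), (-13, 55), (-12, 60), (-12, 62), (-12, 64), (-14, 61), (-13, 67), (-13, 72), (-12, 76), (-12, 77), (-12, 80), (-12, 81), (-12, 84), (-11, 87), (-12, 87), (-12, 90), (-12, 92), (-12, 92), (-12, 94), (-12, 96), (-12, 98), (-12, 99)]
```

Request:
arm_command --turn '[[0,0,0],[0,0,0],[0,0,0],[0,0,0],[0,0,0],[0,0,0],[0,0,0],[0,0,-0.94],[0,0,-0.94],[0,0,-0.94],[0,0,-0.94],[0,0,-0.94]]' --xyz '[[0,0,-0.1],[0,0,-0.3],[0,0,-0.5],[0,0,-0.6],[0,0,-0.6],[0,0,-0.35],[0,0,0],[0,0,0],[0,0,0],[0,0,0],[0,0,0],[0,0,0]]' --claw '[12,12,12,12,12,12,12,12,12,12,12,12]'

```text
time_s: 28.7
position: [0.6214, 0.0426, 0.2692]
tool_rot: [[-0.173, 0.985, -0.002], [0.985, 0.173, 0.0], [0.001, -0.002, -1.0]]
ft_force: [-0.7, -0.1, -0.9]
grip_width: 0.0148
gripper_force: 107.5
```

Request:
arm_command --turn '[[0,0,-0.94],[0,0,-0.94],[0,0,-0.94],[0,0,-0.94],[0,0,-0.94],[0,0,-0.94],[0,0,-0.94],[0,0,-0.94],[0,0,-0.94],[0,0,-0.94],[0,0,-0.94],[0,0,-0.94]]' --xyz '[[0,0,0],[0,0,0],[0,0,0],[0,0,0],[0,0,0],[0,0,0],[0,0,0],[0,0,0],[0,0,0],[0,0,0],[0,0,0],[0,0,0]]' --claw '[12,12,12,12,12,12,12,12,12,12,12,12]'

```text
time_s: 29.9
position: [0.6214, 0.0426, 0.2692]
tool_rot: [[-0.916, 0.401, -0.002], [0.401, 0.916, 0.0], [0.002, -0.001, -1.0]]
ft_force: [0.0, -0.2, -1.5]
grip_width: 0.0147
gripper_force: 107.5
```

Request:
arm_command --turn '[[0,0,-0.94],[0,0,-0.94],[0,0,-0.94],[0,0,0],[0,0,0]]' --xyz '[[0,0,0],[0,0,0],[0,0,0],[0,0,0],[0,0,0]]' --claw '[12,12,12,12,12]'

```text
time_s: 30.4
position: [0.6216, 0.0425, 0.2698]
tool_rot: [[-0.985, 0.171, -0.001], [0.171, 0.985, 0.0], [0.001, -0.0, -1.0]]
ft_force: [-0.6, -0.6, 0.2]
grip_width: 0.0148
gripper_force: 107.5
```

```bash
python3 - <<'E'
from h import *
R=Rz(80.12); tx=np.array([-.985,.172]); p=np.array([.4767,.1746])+tx*.06
go([*p,.27],80.12)
E
```

```text
t 30.4 pos [621.6  42.5 269.8] yaw 80.15 F [-0.62 -0.6   0.17] M [ 0.02  0.02 -0.06] w 14.8 gf 107.5
 turn(5deg units) [-0.   -0.02  0.01] shift in target frame(50mm) [ 4.507e+00  2.106e+00 -4.000e-03] in current frame [4.506e+00 2.108e+00 3.000e-03]
```

Request:
arm_command --turn '[[0,0,0],[0,0,0],[0,0,0],[0,0,0],[0,0,0],[0,0,0],[0,0,0],[0,0,0],[0,0,0],[0,0,0]]' --xyz '[[0.4,0.187,0],[0.6,0.28,0],[0.6,0.28,0],[0.6,0.28,0],[0.6,0.28,0],[0.6,0.28,0],[0.6,0.28,0],[0.507,0.241,0],[0,0,0],[0,0,0]]' --claw '[12,12,12,12,12,12,12,12,12,12]'

```text
time_s: 31.4
position: [0.4174, 0.1846, 0.2708]
tool_rot: [[-0.986, 0.169, 0.001], [0.169, 0.986, -0.0], [-0.001, -0.0, -1.0]]
ft_force: [-0.2, -0.7, -1.4]
grip_width: 0.015
gripper_force: 107.5
```

Request:
arm_command --turn '[[0,0,0],[0,0,0],[0,0,0],[0,0,0],[0,0,0],[0,0,0],[0,0,0],[0,0,0]]' --xyz '[[0,0,0.4],[0,0,0.5],[0,0,0.5],[0,0,0.5],[0,0,0.4],[0,0,0.24],[0,0,0],[0,0,0]]' --claw '[12,12,12,12,12,12,12,12]'

```text
time_s: 32.2
position: [0.4183, 0.1841, 0.1438]
tool_rot: [[-0.985, 0.17, 0.0], [0.17, 0.985, -0.0], [-0.0, -0.0, -1.0]]
ft_force: [0.0, -0.5, -0.7]
grip_width: 0.0147
gripper_force: 107.5
```

```bash
python3 - <<'E'
from h import *
go([.4767,.1746,.1425],80.12)
s=env.observe();p=np.array(s['position'])
grab('scene');z=load('scene');S=cloud(z)
F=(p[:2],80.12);q=to(F,S[...,:2])*1e3;Z=(S[...,2]-p[2])*1e3
m=(z['d']>0)&(abs(q[...,0])<8)&(abs(q[...,1])<20)
for lo in(-30,-50,-70,-88):
    k=m&(Z<lo+8)&(Z>lo-8);print(lo,k.sum(),np.median(q[k],0).round(1),q[k].min(0).round(1),q[k].max(0).round(1))
E
```

```text
t 32.2 pos [418.3 184.1 143.8] yaw 80.2 F [ 0.   -0.53 -0.68] M [-0.04 -0.   -0.04] w 14.7 gf 107.5
 turn(5deg units) [-0.    0.    0.02] shift in target frame(50mm) [-1.184  0.014  0.026] in current frame [-1.184  0.013  0.027]
-30 24 [-3.6  0.1] [-6.4 -2.5] [0.2 2.2]
-50 25 [-3.9  0.5] [-5.6 -2.6] [0.1 2.7]
-70 22 [-3.9  0.6] [-4.8 -2.2] [-1.4  2.6]
-88 25 [-3.2  0.3] [-5.6 -2.4] [-1.  13.5]
```

The rod has not shifted in the grip. I retrace its path into the fork.

Request:
arm_command --turn '[[0,0,0],[0,0,0],[0,0,0],[0,0,0],[0,0,0],[0,0,0],[0,0,0],[0,0,0],[0,0,0]]' --xyz '[[-0.2,0.013,0],[-0.2,0,0],[-0.2,0,0],[-0.15,0,0],[-0.15,0,0],[-0.15,0,0],[-0.13,0,0],[0,0,0],[0,0,0]]' --claw '[12,12,12,12,12,12,12,12,12]'

```text
time_s: 33.15
position: [0.4756, 0.1751, 0.1436]
tool_rot: [[-0.986, 0.169, -0.0], [0.169, 0.986, -0.0], [0.0, -0.0, -1.0]]
ft_force: [0.3, -0.8, -1.4]
grip_width: 0.0146
gripper_force: 107.5
```

```bash
python3 - <<'E'
from h import *
go([.4767,.1746,.1282],80.12)
E
```

```text
t 33.15 pos [475.6 175.1 143.6] yaw 80.27 F [ 0.31 -0.8  -1.42] M [-0.01 -0.01 -0.03] w 14.6 gf 107.5
 turn(5deg units) [-0.   -0.    0.03] shift in target frame(50mm) [-0.024 -0.006  0.307] in current frame [-0.024 -0.006  0.307]
```

Request:
arm_command --turn '[[0,0,0.03],[0,0,0],[0,0,0],[0,0,0],[0,0,0]]' --xyz '[[-0.02,0,0.06],[0,0,0.06],[0,0,0.06],[0,0,0.06],[0,0,0]]' --claw '[12,12,12,12,12]'

```text
time_s: 33.65
position: [0.4764, 0.1749, 0.1312]
tool_rot: [[-0.985, 0.172, -0.001], [0.172, 0.985, -0.0], [0.001, -0.0, -1.0]]
ft_force: [1.2, -0.3, -0.8]
grip_width: 0.0145
gripper_force: 107.5
```

Request:
arm_command --turn '[[0,0,0],[0,0,0],[0,0,0],[0,0,0]]' --xyz '[[0,0,0.02],[0,0,0.02],[0,0,0.02],[0,0,0]]' --claw '[12,12,12,12]'

```text
time_s: 34.05
position: [0.4766, 0.1749, 0.1286]
tool_rot: [[-0.985, 0.172, -0.0], [0.172, 0.985, -0.0], [0.0, -0.0, -1.0]]
ft_force: [0.6, 0.9, -1.4]
grip_width: 0.0146
gripper_force: 107.5
```

Request:
arm_command --turn '[[0,0,0],[0,0,0],[0,0,0]]' --xyz '[[0,0,0.012],[0,0,0],[0,0,0]]' --claw '[12,12,12]'

```text
time_s: 34.35
position: [0.4768, 0.175, 0.1283]
tool_rot: [[-0.985, 0.172, 0.0], [0.172, 0.985, 0.0], [-0.0, 0.0, -1.0]]
ft_force: [-0.9, -0.5, 2.9]
grip_width: 0.0145
gripper_force: 108.1
```

Request:
arm_command --turn '[[0,0,0],[0,0,0],[0,0,0]]' --xyz '[[0,0,0.012],[0,0,0],[0,0,0]]' --claw '[12,12,12]'

```text
time_s: 34.65
position: [0.4768, 0.175, 0.1283]
tool_rot: [[-0.985, 0.172, 0.001], [0.172, 0.985, 0.0], [-0.001, 0.0, -1.0]]
ft_force: [-3.9, 0.3, 9.0]
grip_width: 0.0146
gripper_force: 109.0
```

Seated. I release, lift clear and back away.

Request:
arm_command --turn '[[0,0,0],[0,0,0],[0,0,0],[0,0,0],[0,0,0],[0,0,0],[0,0,0]]' --xyz '[[0,0,-0.012],[0,0,0],[0,0,0],[0,0,0],[0,0,0],[0,0,0],[0,0,0]]' --claw '[12,16,20,26,36,46,50]' --squeeze 30

```text
time_s: 35.35
position: [0.4767, 0.175, 0.128]
tool_rot: [[-0.985, 0.172, -0.0], [0.172, 0.985, -0.0], [0.0, -0.0, -1.0]]
ft_force: [0.0, -0.2, -0.4]
grip_width: 0.0498
gripper_force: 0.0
```

Request:
arm_command --turn '[[0,0,0],[0,0,0],[0,0,0],[0,0,0],[0,0,0],[0,0,0],[0,0,0],[0,0,0],[0,0,0],[0,0,0],[0,0,0],[0,0,0]]' --xyz '[[0,0,-0.1],[0,0,-0.3],[0,0,-0.5],[0,0,-0.6],[0,0,-0.6],[0,0,-0.4],[0.4,0.4,0],[0.5,0.5,0],[0.5,0.5,0],[0.5,0.5,0],[0.4,0.4,0],[0,0,0]]' --claw '[50,50,50,50,50,50,50,50,50,50,50,50]'

```text
time_s: 36.55
position: [0.3813, 0.3099, 0.2536]
tool_rot: [[-0.986, 0.168, 0.0], [0.168, 0.986, 0.001], [-0.0, 0.001, -1.0]]
ft_force: [1.0, -0.3, -0.7]
grip_width: 0.0499
gripper_force: 0.0
```

```bash
python3 - <<'E'
from h import *
s=env.observe();print(s['time_s'],s['position'],s['ft_force'],s['grip_width'])
im,_,_=grab('scene');cv2.imwrite('pics/fin.png',cv2.resize(im[200:400,220:480],(780,600)))
E
```

```text
36.55 [0.38129278 0.30990784 0.25361198] [ 1.00561013 -0.33747128 -0.65506525] 0.049944161599369846
```

View pics/fin.png

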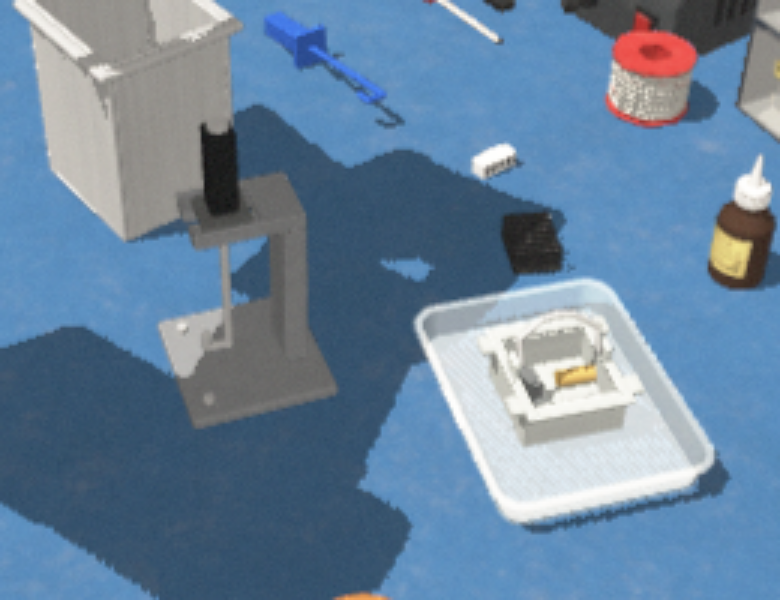

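The rod hangs upright in its stand at (220,190). The basket stands flat in the tray at (560,380) with its parts inside, and the heat sink and connector look undisturbed.

```bash
python3 -c "
from rig import env
print(env.close_job())"
```

```text
the job is handed in; nothing more can be done
None
```

The basket stands flat and right way up in the tray, the rod hangs back in its stand, and the job was handed in at about 37 s (limit 72 s); no verdict was returned.

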